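# Clamp a bundle of plates and hold it pinned

## Robot

A 6-joint arm with a two-finger parallel gripper is mounted at the origin on the work surface. World frame = base frame: x ahead of the robot, y to its left, z up, the work surface at z = 0. Lengths are in m, angles in rad, forces in N, time in s.
With the tool pointing down it reaches from about 0.275 to 0.775 m from the base axis. Payload 14.6 kg.
Tool frame: the origin (TCP) lies between the finger pads; the fingertips stand 14 mm ahead of it and the grasp point (between the pads) lies 5 mm behind it (env.tcp_to_tips is the distance from the TCP to the fingertips, in m); y points along the fingers, z is the direction in which the jaws open and shut, and the axes are right-handed (so a half turn about y gives the same grasp; the last joint's range is limited). The gripper opens to 85 mm and grips with 20 to 120 N. Pads are 22 mm wide; open, the fingers measure 114 mm over their backs; the gripper's body (76 mm by 85 mm) begins 54 mm behind the grasp point. The pads swing forward as they close: fully open they stand 13 mm farther back than shut.
Start: joints at [-1.427, 0.263, -0.048, 1.259, 0, 1.415], TCP at [0.155, -0.502, 0.245] pointing down, gripper open.
Joint ranges: [-2.65, 2.65], [-0.89, 1.7], [-1.18, 1.37], [-2.13, 2.11], [-1.35, 1.29], [-3.14, 3.14]. Speed limits (rad/s): [1.89, 1.89, 2.57, 2.79, 3.14, 3.14].

## Interface

Orientations are given as a 3x3 rotation matrix whose columns are the frame's x, y, z axes.
In Python, from cell import readout, vision, env, spotter gives the robot as it stands.
- The arm moves only by the tool step_arm, never from a script. Its argument "increments" is a list of rows, each a list of 3 entries, a list of its own where there are three numbers: the closure, from -1 (fully open) to 1 (shut), then the shift along the tool's x, y, z in cm, then the turn about the tool's y in rad. In form: [[grip, [dx, dy, dz], yaw], ...]. A call has exactly 10 rows; each row shifts and turns the commanded pose from where the row before left it, along the tool's axes as they then stand; what a row does not reach is not made up. A row lasts 1/8 s, in which the tool goes at most 62.5 mm and 10.7 degrees, less where a joint would pass 70% of its speed; a pose out of reach is approached as far as the arm can. A call with a gripper value outside its range is refused whole. The fingers move at their own pace and stop on an object; "force" is the grip in N (left out, the last holds). Time passes only in rows, so rows that do not move let the fingers close, or fill a call up. It gives the time, the measured TCP pose, the force and the opening at its end, in the units of the state.
- readout.state(): the state, without advancing time (a new reading comes with each control period).
- vision.camera(name): name is "side" or "top" or "wrist"; returns the picture (384x512x3 uint8, red, green, blue); there is no depth.
- vision.get_calibration(name): a dict with "fx", "fy", "cx", "cy" (pixels), "extrinsics" (4x4, takes a point from world to camera coordinates); the wrist camera has in their place "tool_from_camera" (4x4, takes a point from camera to tool coordinates, whose origin is the TCP and whose axes are the tool frame's). Camera axes: x right, y down, z forward; pixel columns grow to the right and rows downward; lengths in m; the calibration is good to about 2 mm. The wrist camera is an equidistant fisheye: a pixel r from the principal point sees the ray r / f radians off the axis. A picture is of the moment at which its call begins: read the wrist's pose just before it. get_calibration takes no time and is no camera call.
- env.job_done(): hands the job in, once; it reports no verdict.
Trained networks look in the newest picture that a camera, given by its name, has taken for a name from the list of things; names that differ only in an ending like _2 or _b are one class to them, and where a whole thing is asked for, a point or a joint stands for the part that bears it (a point fixed in the world has none). Each returns a list of dicts, best first, with "confidence" (0 to 1); they miss things now and then, are a little off and sometimes report something else, mostly with a low value. They report only what shows in the picture. A call takes as long as a camera call. They do not tell look-alikes from the thing itself.
- spotter.find_in(camera, query): "extent" ([left, top, right, bottom] in pixels, round what is visible of it).
- spotter.outline_of(camera, query): "region" (384x512 bool, what is visible of it) and "extent" ([left, top, right, bottom] in pixels, round what is visible of it).
- spotter.mark_of(camera, query): "at" ([row, column] in pixels: a listed point, or the origin of a listed thing).
The state is a dict: "t": time; "qpos": joint angles; "joint_velocities": joint speeds; "tau": joint torques, N m; "position": TCP position; "tool_rot": TCP orientation; "ft_force": force on the tool from outside, world axes, zero at the start; "moment": the same for the moment, N m; "width": opening from 0.0 (shut) to 1.0 (fully open).
Only numpy, scipy, OpenCV 4.12 (cv2) and the standard library are available. Lean on these libraries where they do the work, as an engineer would, in place of code of your own. Each camera call takes 0.05 s, during which the arm holds its last target.

## Task

Get the bundle of plates clamped for strapping: set the loose cover plate onto the two locating pins so that it lies flat on the bundle, let go of it and swing the hinged upper half of the clamp down over it. Then take the locking pin from its stand, put it down through the hole of the upper half into the block below until its collar presses the clamp fully shut, and finish while still holding the pin and pressing it down, because the springy bundle would push the clamp open again. Leave the other things on the table undisturbed.

Things in the scene. Friction and masses are not known exactly. Their poses are not given: they have to be found in the camera images.
- seat (a point): Middle of the top of a bundle of green/white plates (190 x 115 x 24 mm) on the clamp's fixed dark base (220 x 210 x 14 mm); 38 mm above table, z up, x along the bundle's long side, hinge on the +y side, locking block on the -y side. Two 8 mm locating pins with coned tips stand at x = -75 and +75 mm, ending 22 mm above. The bundle gives downward: 12 N preload, then 2 N per mm.
- hinge (a point): Middle of the upper half's hinge line, fixed, at x 0, y +85, z +13 mm from the seat point; the line runs along the seat's x, between two cheeks that reach 9 mm above it.
- lid (a joint): Angle of the clamp's upper half: 0 fully shut (level, at a stop), 1.57 upright, 1.95 its other stop, leaning away. It stays put above about 1.25 rad; lower, it sinks slowly by its weight (0.3 kg) until its two pads rest on the seated cover at about 0.07 rad. From there about 7 N down at its hole presses it fully shut.
- lid_hole (a point): Top mouth of the 15 mm hole through the upper half, 170 mm from the hinge line; when shut, 12 mm straight above the block's hole. The upper half is a steel frame 94 mm wide, 190 mm long from hinge line to free edge, 10 mm thick (5 mm either side of the hinge line), solid from 134 mm on, with a window 54 mm wide from 38 to 134 mm for the cover's bar grip to pass.
- block_hole (a point): Top mouth of the 12.5 mm round upright hole, 30 mm deep, in the clamp's dark steel locking block (60 x 36 mm), fixed, 44 mm above the table, at x 0, y -85 mm from the seat point.
- cover_grip (a point): Loose aluminium cover plate, 190 (x) x 110 (y) x 6 mm, 0.34 kg, flat on the table right of the clamp. Two 11 mm holes at x = -75 and +75 mm; either way round fits. On its middle an upright bar grip, 14 mm thick along x, 40 mm long along y, 32 mm high; this point is the bar's centre, 22 mm above the plate's underside.
- pin_grip (a point): Loose steel locking pin, upright in a fixed wooden stand (60 x 60 x 45 mm) right of the clamp, 80 mm long, 0.09 kg. Shank 10 mm thick, 38 mm long, coned tip; collar 24 mm thick, 5 mm high, its underside on the stand's top; above it a round grip 16 mm thick, 37 mm high. This point is the grip's centre, 23.5 mm above the collar's underside; z up the pin.
- pin_tip (a point): Lower end of the locking pin, 61.5 mm below the grip's centre.
- pin: The same locking pin; origin on its axis at the collar's underside.
- bottle_tall: Bystander: clear drink bottle, 62 mm thick, 210 mm high; origin under its centre.
- bottle_short: Bystander: amber bottle, 68 mm thick, 165 mm high; origin under its centre.
- tape_roll: Bystander: roll of packing tape lying flat, 100 mm across, 45 mm high; origin under its centre.
- plate_stack: Bystander: loose stack of plates, 190 x 115 x 25 mm; origin under its centre.
- rivet_tray: Bystander: grey plastic tray, 70 x 100 x 35 mm; origin under its centre.
- screwdriver: Bystander: screwdriver lying flat; origin under its middle.
- marker: Bystander: white marker pen, flat-sided, 130 x 20 x 14 mm, lying; origin under its middle.
- mug: Bystander: white mug, 80 mm across, 90 mm high; origin under its centre.
There are look-alikes about, which are no part of the job. Of the things shaped like the pin, the bare steel one is meant. Several things look just like the part that bears cover_grip: the one meant starts farthest from the robot's base.

How it is judged:
By the outcome, as a careful person would: the job done as asked, in the order asked, and still so for the second after the job is handed in, while the arm keeps its last pose, push and grip.
It also fails if it takes over 72 s, if anything falls off the work surface, if the arm or the gripper's body presses on something with over 40 N, if the wrist force passes 120 N, or if a joint passes its speed limit or range.

## Working session

There is one attempt and no reset: what is moved stays moved. The work goes in short steps, Python scripts to look and compute and a tool call to move; the robot and the scene stay as the last step left them, time stands still between calls to the robot, and variables do not carry over. Pictures are saved under pics/ and viewed, and the job is handed in when it is done.

Besides the shell and the picture viewer there is one more tool, called as name(argument=value, ...) on one line, values as JSON. step_arm: Moves the arm, as the interface text tells. Its arguments: {"type":"object","properties":{"increments":{"type":"array","items":{"type":"array"}},"force":{"type":"number"}},"required":["increments"]}

```bash
ls; mkdir -p pics; python3 - <<'E'
from cell import readout, vision, env, spotter
import cv2, numpy as np
np.set_printoptions(precision=4,suppress=True)
s=readout.state()
for k in s: print(k,np.array(s[k]))
for c in ["side","top","wrist"]:
    im=vision.camera(c); cv2.imwrite(f"pics/{c}0.png",cv2.resize(im[:,:,::-1],None,fx=1.5,fy=1.5,interpolation=cv2.INTER_CUBIC))
    print(c,vision.get_calibration(c))
print(env.tcp_to_tips)
E
```

```text
pics
t 0.0
qpos [-1.4273  0.2635 -0.0489  1.2594 -0.      1.4155]
joint_velocities [-0.0006 -0.0005 -0.0001  0.0013  0.0013 -0.0004]
tau [ -0.0031 -63.763   38.4572   0.0137  -0.0002   0.    ]
position [ 0.1545 -0.5015  0.2448]
tool_rot [[-0.9557 -0.0002  0.2944]
 [-0.2944  0.0011 -0.9557]
 [-0.0002 -1.     -0.0011]]
ft_force [-0.3212 -0.3047  0.1555]
moment [-0.0186 -0.0358  0.049 ]
width 0.9994852649433438
side {'fx': 450.41504305377407, 'fy': 450.41504305377407, 'cx': 253.27568372982702, 'cy': 186.71710259885953, 'extrinsics': array([[ 0.9625, -0.2705,  0.0194, -0.5186],
       [-0.1657, -0.6432, -0.7476,  0.1458],
       [ 0.2147,  0.7163, -0.6639,  1.2189],
       [ 0.    ,  0.    ,  0.    ,  1.    ]])}
top {'fx': 498.8099882434785, 'fy': 498.8099882434785, 'cx': 258.561011155073, 'cy': 195.7995842901019, 'extrinsics': array([[-0.001 , -1.    , -0.0005,  0.0085],
       [-0.9981,  0.001 , -0.0623,  0.5226],
       [ 0.0623,  0.0004, -0.9981,  1.6651],
       [ 0.    ,  0.    ,  0.    ,  1.    ]])}
wrist {'fx': 297.3186396354542, 'fy': 297.3186396354542, 'cx': 259.10342140477536, 'cy': 194.8744611696481, 'tool_from_camera': array([[-0.    ,  0.9516,  0.3074, -0.0803],
       [-0.0007, -0.3074,  0.9516, -0.1299],
       [ 1.    , -0.0002,  0.0006,  0.    ],
       [ 0.    ,  0.    ,  0.    ,  1.    ]])}
0.014
```

View pics/side0.png

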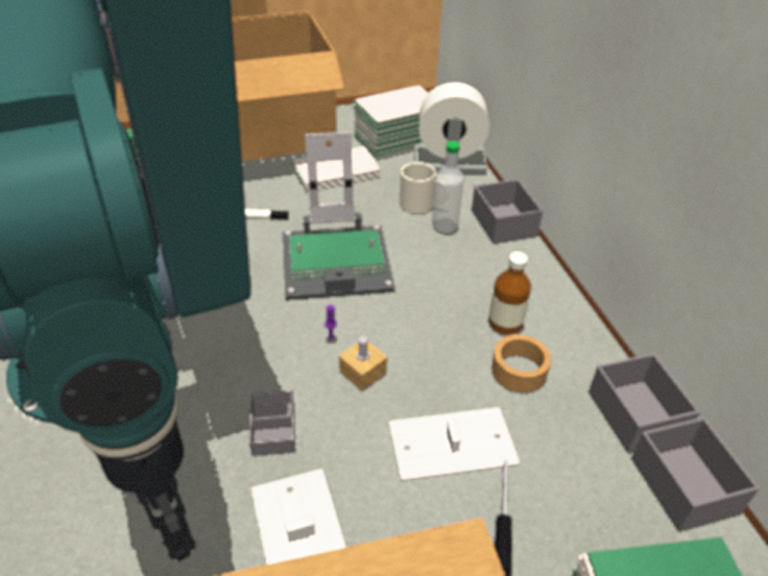

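View pics/top0.png

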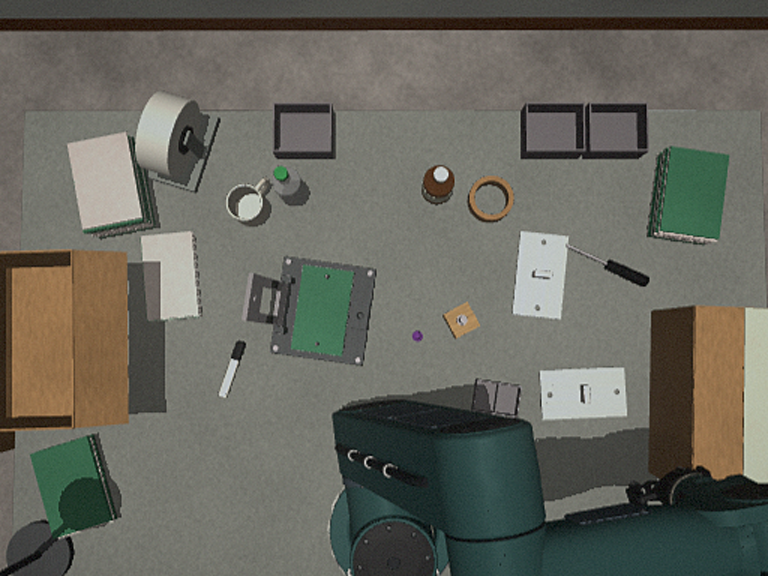

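View pics/wrist0.png

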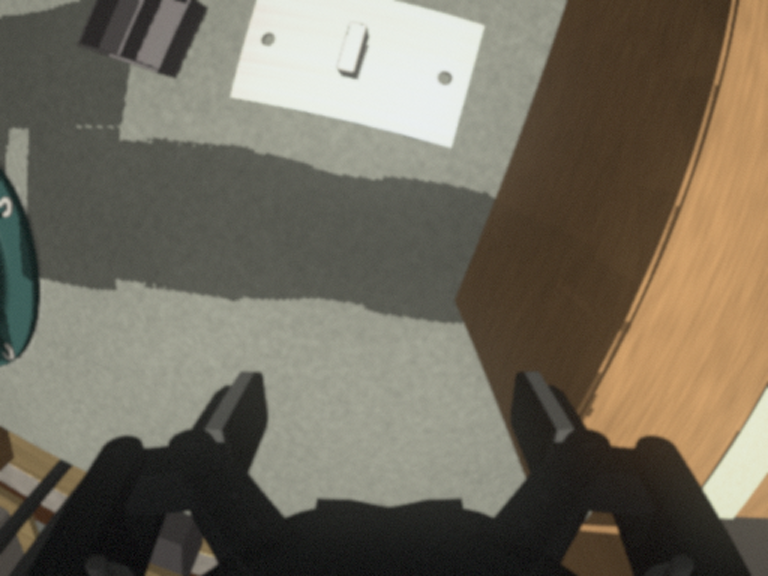

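The side and top pictures agree. The clamp is at top px (325,310), with its lid leaning away to the left.
- **Cover candidates:** A at top (542,274) with bar grip, and B at (585,393). A is farther from the base at about (392,528).
- **Pin candidates:** bare steel in the wooden stand at (462,320), and purple at (417,336).

The choice is A and the steel pin. Next I measure, and check both in close crops.

```bash
cat > h.py <<'E'
from cell import readout, vision, env, spotter
import cv2, numpy as np
from scipy.optimize import least_squares
np.set_printoptions(precision=4,suppress=True)
CAL={c:vision.get_calibration(c) for c in ["side","top","wrist"]}
def ray(c,rc,state=None):
    """origin,dir world for pixel [row,col]"""
    k=CAL[c]; v,u=rc
    a=(u-k['cx'])/k['fx']; b=(v-k['cy'])/k['fy']
    if c=='wrist':
        r=np.hypot(a,b); d=np.array([np.sin(r)*a/max(r,1e-9),np.sin(r)*b/max(r,1e-9),np.cos(r)])
        R=np.array(state['tool_rot']); T=k['tool_from_camera']
        return np.array(state['position'])+R@T[:3,3], R@T[:3,:3]@d
    E=k['extrinsics']; R=E[:3,:3]
    d=R.T@np.array([a,b,1.]); return -R.T@E[:3,3], d/np.linalg.norm(d)
def proj(c,p,state=None):
    k=CAL[c]; p=np.asarray(p,float)
    if c=='wrist':
        T=k['tool_from_camera']; q=np.array(state['tool_rot']).T@(p-np.array(state['position']))
        q=T[:3,:3].T@(q-T[:3,3]); th=np.arctan2(np.hypot(q[0],q[1]),q[2]); n=np.hypot(q[0],q[1])+1e-12
        return np.array([k['cy']+k['fy']*th*q[1]/n,k['cx']+k['fx']*th*q[0]/n])
    E=k['extrinsics']; q=E[:3,:3]@p+E[:3,3]
    return np.array([k['cy']+k['fy']*q[1]/q[2],k['cx']+k['fx']*q[0]/q[2]])
def tri(obs):
    A=np.zeros((3,3));b=np.zeros(3)
    rs=[ray(*o) for o in obs]
    for o,d in rs:
        P=np.eye(3)-np.outer(d,d);A+=P;b+=P@o
    x=np.linalg.solve(A,b); return x,[float(np.linalg.norm((np.eye(3)-np.outer(d,d))@(x-o))) for o,d in rs]
def onz(c,rc,z,state=None):
    o,d=ray(c,rc,state); return o+d*(z-o[2])/d[2]
def shot(c,name,crop=None,scale=1.5):
    im=vision.camera(c); j=im[:,:,::-1]
    if crop: l,t,r,b=crop; j=j[t:b,l:r]
    cv2.imwrite(f"pics/{name}.png",cv2.resize(np.ascontiguousarray(j),None,fx=scale,fy=scale,interpolation=cv2.INTER_CUBIC)); return im
E
python3 - <<'E'
from h import *
shot('top','topA',(150,60,450,290),2.6); shot('side','sideA',(170,80,370,330),2.3)
for q in ['seat','hinge','lid_hole','block_hole','cover_grip','pin_grip','pin_tip','pin']:
    for c in ['top','side']:
        print(q,c,[(np.round(d['at'],1),round(d['confidence'],2)) for d in spotter.mark_of(c,q)])
E
```

```text
seat top [(array([203.5, 214.7]), 0.86)]
seat side [(array([166. , 221.8]), 0.71)]
hinge top [(array([202.7, 192.2]), 0.59)]
hinge side [(array([118., 225.]), 0.67), (array([144.9, 219.7]), 0.61)]
lid_hole top [(array([195.8, 166.6]), 0.93)]
lid_hole side [(array([ 94.8, 220.1]), 0.67)]
block_hole top [(array([213.5, 240.3]), 0.93)]
block_hole side [(array([237. , 244.1]), 0.74), (array([247.1, 242.9]), 0.17)]
cover_grip top [(array([184.8, 357.9]), 0.85), (array([259.5, 392.6]), 0.68), (array([126.2, 289.9]), 0.37)]
cover_grip side [(array([355.2, 200.6]), 0.83), (array([290.9, 303.2]), 0.77)]
pin_grip top [(array([223.7, 275.5]), 0.64), (array([208.5, 312.2]), 0.48)]
pin_grip side [(array([205.6, 221.7]), 0.68), (array([227.2, 243. ]), 0.56)]
pin_tip top [(array([223.9, 279.7]), 0.53)]
pin_tip side [(array([135.3, 276.9]), 0.6), (array([224.6, 220.2]), 0.56), (array([245.8, 243.3]), 0.54)]
pin top [(array([199.8, 164.5]), 0.57), (array([210.4, 307.1]), 0.51), (array([220.2, 277.3]), 0.41)]
pin side [(array([239.8, 242.8]), 0.6), (array([211.8, 220.8]), 0.57)]
```

View pics/topA.png

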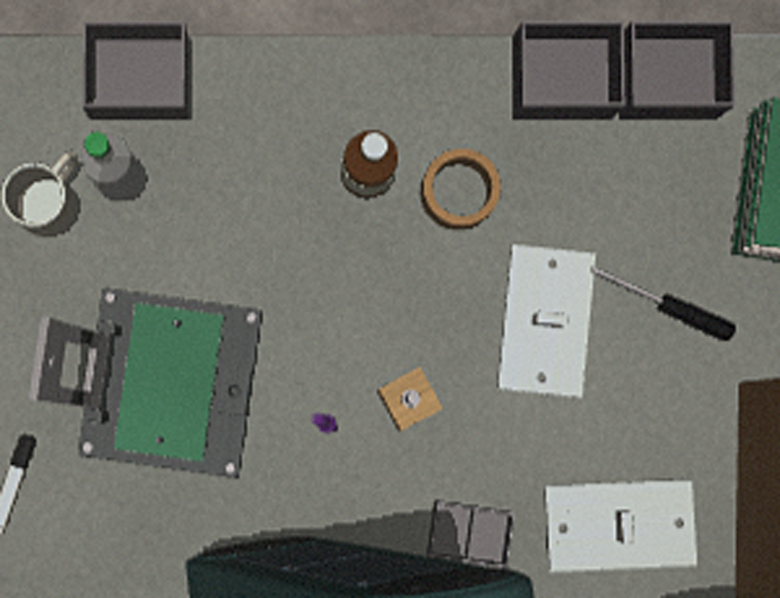

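View pics/sideA.png

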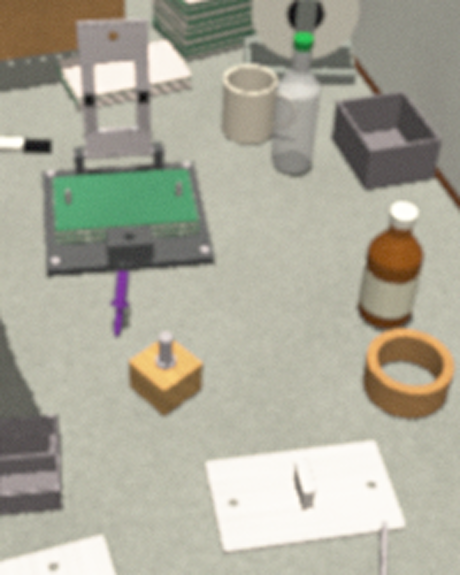

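```bash
python3 - <<'E'
from h import *
def t(n,a,b): print(n,*tri([('top',a),('side',b)]))
t('seat',[203.5,214.7],[166,221.8])
t('lidhole',[195.8,166.6],[94.8,220.1])
t('cover A',[184.8,357.9],[290.9,303.2]); t('coverB',[259.5,392.6],[355.2,200.6])
t('pingrip',[208.5,312.2],[227.2,243]) 
t('pingrip2',[212.,307.6],[227.2,243]) 
print(proj('side',onz('top',[213.5,240.3],.044)))
E
```

```text
seat [0.4877 0.1549 0.041 ] [0.008070412635324884, 0.00807041263532492]
lidhole [0.5089 0.2808 0.2186] [0.0014475336134830744, 0.001447533613483057]
cover A [ 0.5656 -0.3297  0.0142] [0.006102929105511438, 0.006102929105511367]
coverB [ 0.3047 -0.4366  0.0266] [0.004836012643808543, 0.004836012643808621]
pingrip [ 0.4706 -0.1628  0.0944] [0.006298798513385239, 0.0062987985133853034]
pingrip2 [ 0.4666 -0.1506  0.0821] [0.0007157833948959135, 0.0007157833948959666]
[184.1263 222.5559]
```

Top crop: cover A is the plate at crop (547,320), with the loose bar grip and both holes free. The steel pin stands in the wooden stand at crop (410,398), and purple is at (325,422). The lid leans left of the seat. I choose A and the steel pin, and next work out the hover pose.

```bash
cat >> h.py <<'E'
def delta(tgt,ang=None,st=None):
    """shift in tool axes (cm) to reach TCP target, yaw (rad) to bring tool-x to world angle ang"""
    st=st or readout.state(); R=np.array(st['tool_rot']); d=R.T@(np.asarray(tgt)-np.array(st['position']))*100
    xa=np.arctan2(R[1,0],R[0,0]); return d,xa
def rows(tgt,ang,n,st=None,dist=6.0,yawmax=.18,turn=0):
    """rows print: combine shift & yaw (turn= signed total yaw)"""
    st=st or readout.state(); R=np.array(st['tool_rot']); p=np.array(st['position']); tgt=np.asarray(tgt)
    from scipy.spatial.transform import Rotation as Ro
    out=[]
    for i in range(n):
        d=(tgt-np.array(st['position']))/n
        out.append(list(np.round(R.T@d*100,2))+[round(turn/n,3)])
        R=R@Ro.from_rotvec([0,turn/n,0]).as_matrix()
    return out
E
python3 - <<'E'
from h import *
f=lambda u,v:[60+v/2.6,150+u/2.6]
h1=onz('top',f(553,263),.006);h2=onz('top',f(541,377.5),.006); print(h1,h2,np.linalg.norm(h1-h2),(h1+h2)/2,np.arctan2(*(h1-h2)[[1,0]]))
c=[onz('top',f(*q),.006) for q in [(513,246),(596,252),(583,397),(499,388)]]; print(np.mean(c,0))
a=onz('top',f(178,323),.060);b=onz('top',f(161,439.5),.060);print('pins',a,b,np.linalg.norm(a-b),(a+b)/2,np.arctan2(*(a-b)[[1,0]]))
c=[onz('top',f(*q),.014) for q in [(104,289),(262,310),(239,477),(80,457)]]; print('base ctr',np.mean(c,0),np.arctan2(*((c[0]-c[3])[[1,0]])),np.arctan2(*((c[1]-c[2])[[1,0]])), np.linalg.norm(c[0]-c[3]),np.linalg.norm(c[0]-c[1]))
print('block',onz('top',[213.5,240.3],.044))
print(delta([.567,-.333,.21]))
E
```

```text
[ 0.6412 -0.3468  0.006 ] [ 0.4911 -0.3291  0.006 ] 0.15112759368964762 [ 0.5661 -0.3379  0.006 ] -0.1175600268684966
[ 0.5656 -0.3389  0.006 ]
pins [0.5582 0.1398 0.06  ] [0.4112 0.1605 0.06  ] 0.1484371973080565 [0.4847 0.1501 0.06  ] -0.14047837629255505
base ctr [0.4842 0.1519 0.014 ] -0.1337676250786184 -0.1363289364610399 0.22006024665526266 0.2076174177764368
block [0.4623 0.0684 0.044 ]
(array([-44.3869,   3.5275,  -3.9889]), np.float64(-2.842843840095391))
```

```bash
python3 - <<'E'
from h import *
print(delta([.566,-.338,.21])[0]/9)
E
```

```text
[-4.9049  0.3919 -0.3934]
```

step_arm(increments=[[-1,[-4.9,0.39,-0.39],0],[-1,[-4.9,0.39,-0.39],0],[-1,[-4.9,0.39,-0.39],0],[-1,[-4.9,0.39,-0.39],0],[-1,[-4.9,0.39,-0.39],0],[-1,[-4.9,0.39,-0.39],0],[-1,[-4.9,0.39,-0.39],0],[-1,[-4.9,0.39,-0.39],0],[-1,[-4.9,0.39,-0.39],-0.1],[-1,[0,0,0],-0.18]])

```text
t: 2.3
position: [0.5681, -0.3367, 0.209]
tool_rot: [[-0.833, -0.001, 0.554], [-0.554, 0.001, -0.833], [-0.0, -1.0, -0.001]]
ft_force: [-0.0, -0.1, -0.4]
width: 0.997
```

step_arm(increments=[[-1,[0,0,0],-0.18],[-1,[0,0,0],-0.18],[-1,[0,0,0],-0.18],[-1,[0,0,0],-0.18],[-1,[0,0,0],-0.18],[-1,[0,0,0],-0.18],[-1,[0,0,0],-0.18],[-1,[0,0,0],-0.18],[-1,[0,0,0],-0.18],[-1,[0,0,0],-0.18]])

```text
t: 3.55
position: [0.5657, -0.3384, 0.2101]
tool_rot: [[0.727, -0.0, 0.687], [-0.687, 0.0, 0.727], [-0.0, -1.0, 0.0]]
ft_force: [-0.2, -0.4, 0.0]
width: 1.001
```

step_arm(increments=[[-1,[0,0,0],-0.18],[-1,[0,0,0],-0.18],[-1,[0,0,0],-0.18],[-1,[0,0,0],-0.18],[-1,[0,0,0],-0.18],[-1,[0,0,0],-0.18],[-1,[0,0,0],-0.18],[-1,[0,0,0],-0.18],[-1,[0,0,0],-0.18],[-1,[0,0,0],-0.18]])

```text
t: 4.8
position: [0.5657, -0.3384, 0.2101]
tool_rot: [[0.504, -0.0, -0.864], [0.864, 0.0, 0.504], [0.0, -1.0, 0.0]]
ft_force: [-0.0, -0.2, 0.2]
width: 1.0
```

```bash
python3 - <<'E'
from h import *
d,x=delta([.566,-.338,.21]);print(d,x,'want 1.453'); print(readout.state()['qpos'],readout.state()['t'])
E
```

```text
[ 0.0487  0.0084 -0.0088] 1.0431445039619986 want 1.453
[-0.6626  0.5101  0.2497  1.3106 -0.     -1.7057] 4.8
```

step_arm(increments=[[-1,[0,0,0],-0.137],[-1,[0,0,0],-0.137],[-1,[0,0,0],-0.136],[-1,[0,0,0],0],[-1,[0,0,0],0],[-1,[0,0,0],0],[-1,[0,0,0],0],[-1,[0,0,0],0],[-1,[0,0,0],0],[-1,[0,0,0],0]])

```text
t: 6.05
position: [0.5657, -0.3384, 0.2102]
tool_rot: [[0.123, 0.0, -0.992], [0.992, -0.0, 0.123], [-0.0, -1.0, -0.0]]
ft_force: [-0.6, -0.9, 0.4]
width: 0.998
```

```bash
python3 - <<'E'
from h import *
import pickle
st=readout.state(); im=shot('wrist','w1'); pickle.dump((st,im),open('w1.pkl','wb'))
print(st['position'],delta(st['position'])[1])
print([(np.round(d['at'],1),round(d['confidence'],2)) for d in spotter.mark_of('wrist','cover_grip')])
for q in ([.6412,-.3468,.006],[.4911,-.3291,.006],[.566,-.338,.038]): print(proj('wrist',q,st)*1.5)
E
```

```text
[ 0.5657 -0.3384  0.2102] 1.447146724234529
[(array([ 83.9, 463.8]), 0.84), (array([177.1, 259.3]), 0.57)]
[257.58   293.2857]
[256.4413 486.8008]
[266.8388 390.4016]
```

View pics/w1.png

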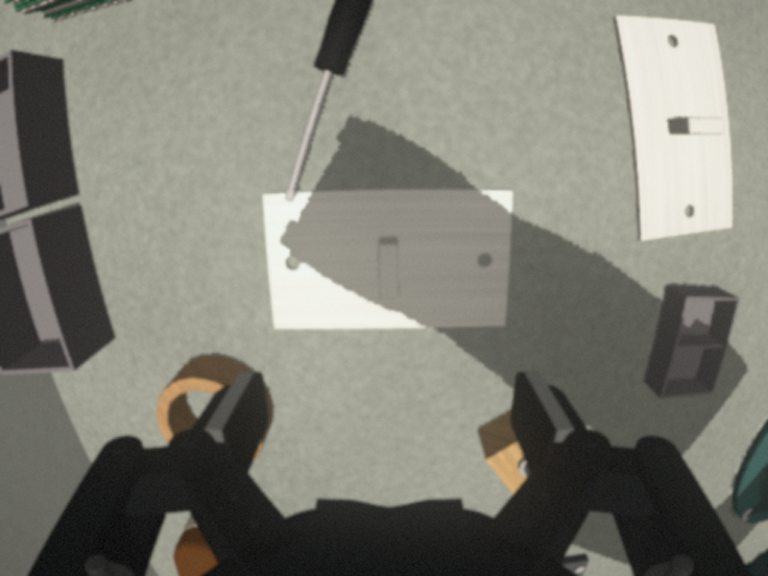

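Wrist view: the cover lies ahead, with holes at (292,262) and (484,260), bar at (388,267), and the screwdriver tip close to the corner at (290,197). I descend partway and look again for the height.

step_arm(increments=[[-1,[0.1,2,0],0],[-1,[0.1,2,0],0],[-1,[0,2,0],0],[-1,[0,2,0],0],[-1,[0,1,0],0],[-1,[0,0,0],0],[-1,[0,0,0],0],[-1,[0,0,0],0],[-1,[0,0,0],0],[-1,[0,0,0],0]])

```text
t: 7.4
position: [0.566, -0.3364, 0.1203]
tool_rot: [[0.123, 0.0, -0.992], [0.992, -0.0, 0.123], [-0.0, -1.0, -0.0]]
ft_force: [0.7, 0.9, -0.1]
width: 0.997
```

```bash
python3 - <<'E'
from h import *
import pickle
st=readout.state(); im=shot('wrist','w2'); pickle.dump((st,im),open('w2.pkl','wb'))
print(st['position'],delta(st['position'])[1])
E
```

```text
[ 0.566  -0.3364  0.1203] 1.447231618937463
```

View pics/w2.png

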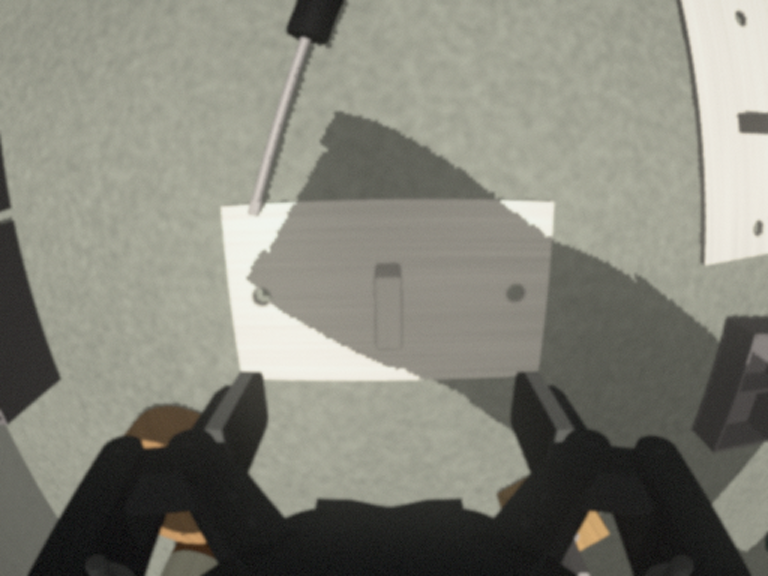

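The low view shows the screwdriver tip overhanging the cover corner at (254,210). I will slide the cover clear in +tool-x before lifting.

```bash
python3 - <<'E'
from h import *
import pickle
s1,_=pickle.load(open('w1.pkl','rb'));s2,_=pickle.load(open('w2.pkl','rb'))
def t(n,a,b):
    a=np.array(a)[::-1]/1.5;b=np.array(b)[::-1]/1.5
    r=tri([('wrist',a,s1),('wrist',b,s2)]);print(n,*r);return r[0]
L=t('hL',(292,262),(261.5,295.5));R=t('hR',(484.5,260),(516,293))
t('bar near top',(388,298),(388,349)); t('bar far top',(388.5,242),(388,277)) 
for c in ((264,195),(221,207)),((513,191),(555,202)),((504,325),(540,374)),((275,329),(241,381)): t('c',*c)
for n,p in(('L',(261.5,295.5)),('R',(516,293))): print(n,onz('wrist',np.array(p)[::-1]/1.5,.006,s2))
a=onz('wrist',np.array((261.5,295.5))[::-1]/1.5,.006,s2);b=onz('wrist',np.array((516,293.))[::-1]/1.5,.006,s2)
m=(a+b)/2;print(m,np.arctan2(*(a-b)[[1,0]]),np.linalg.norm(a-b))
print(delta([m[0],m[1],.024]))
E
```

```text
hL [ 0.6433 -0.343   0.0043] [8.817785309987416e-05, 8.817785309980418e-05]
hR [ 0.4934 -0.3271  0.008 ] [0.00011900490435751879, 0.00011900490435759876]
bar near top [ 0.5705 -0.3154  0.0379] [3.986005644933174e-05, 3.9860056449048406e-05]
bar far top [ 0.5648 -0.3594  0.0564] [0.00012198792630557623, 0.00012198792630551807]
c [ 0.6535 -0.3994  0.0141] [0.000184046379038575, 0.00018404637903855496]
c [ 0.4669 -0.3785  0.0076] [8.834163764367571e-06, 8.834163764556773e-06]
c [ 0.4809 -0.2736  0.0145] [0.0008993858589140787, 0.0008993858589140621]
c [ 0.6642 -0.2942  0.0186] [0.0002314508983503957, 0.00023145089835050901]
L [ 0.6426 -0.3434  0.006 ]
R [ 0.4928 -0.3264  0.006 ]
[ 0.5677 -0.3349  0.006 ] -0.11303017257671026 0.15076071641944422
(array([ 0.1707,  9.63  , -0.1562]), np.float64(1.447231618937463))
```

step_arm(increments=[[-1,[0.17,2,-0.16],-0.01],[-1,[0,2,0],0],[-1,[0,2,0],0],[-1,[0,1.5,0],0],[-1,[0,1.2,0],0],[-1,[0,0.9,0],0],[-1,[0,0,0],0],[1,[0,0,0],0],[1,[0,0,0],0],[1,[0,0,0],0]], force=60)

```text
t: 8.7
position: [0.5679, -0.335, 0.0245]
tool_rot: [[0.113, 0.0, -0.994], [0.994, -0.0, 0.113], [-0.0, -1.0, -0.0]]
ft_force: [-0.2, -0.1, -0.8]
width: 0.379
```

step_arm(increments=[[1,[0,0,0],0],[1,[0,0,0],0],[1,[0,0,0],0],[1,[0,0,0],0],[1,[0,0,0],0],[1,[0.5,0,0],0],[1,[0.5,0,0],0],[1,[0.5,0,0],0],[1,[0.5,0,0],0],[1,[0,0,0],0]])

```text
t: 9.95
position: [0.5703, -0.3146, 0.0245]
tool_rot: [[0.113, 0.001, -0.994], [0.994, -0.0, 0.113], [0.0, -1.0, -0.001]]
ft_force: [0.4, 0.5, 6.7]
width: 0.153
```

```bash
python3 - <<'E'
from h import *
st=readout.state(); im=shot('wrist','w3')
print(st['position'],delta(st['position'])[1],st['width']*85,st['t'])
E
```

```text
[ 0.5703 -0.3146  0.0245] 1.4577689794905426 13.013395933218131 9.95
```

View pics/w3.png

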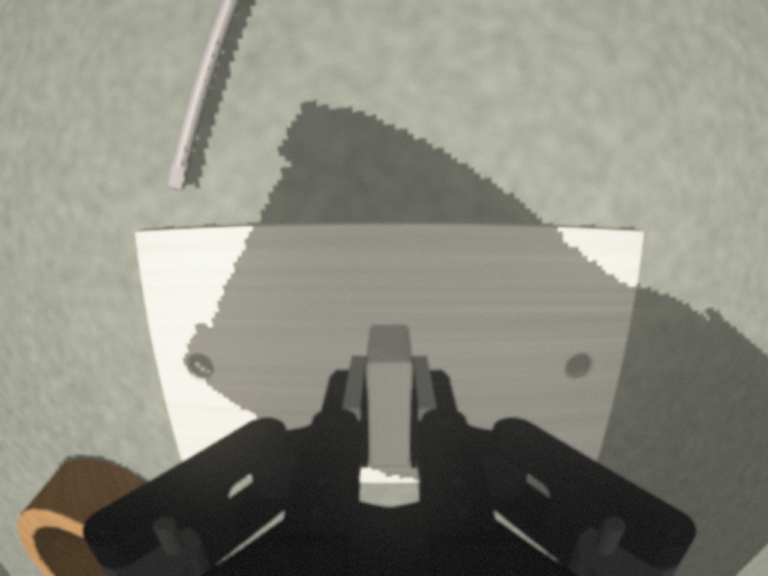

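The gripper holds the bar, and the cover is now clear of the screwdriver (tip at (180,185), cover edge at row 228). A held cover would hide the locating pins, so I release it here and first measure the seat and block with the empty hand.

step_arm(increments=[[-1,[0,0,0],0],[-1,[0,0,0],0],[-1,[0,0,0],0],[-1,[0,-3,0],0],[-1,[0,-5,0],0],[-1,[0,-5,0],0],[-1,[4,-5.5,0.4],0],[-1,[6,0,0.5],0],[-1,[6,0,0.5],0],[-1,[6,0,0.5],0]])

```text
t: 11.25
position: [0.5757, -0.0958, 0.2047]
tool_rot: [[0.114, 0.0, -0.994], [0.994, 0.0, 0.114], [0.0, -1.0, -0.0]]
ft_force: [0.8, 0.4, -0.1]
width: 1.001
```

```bash
python3 - <<'E'
from h import *
st=readout.state(); print(st['position'],delta([.486,.153,.21]))
E
```

```text
[ 0.5757 -0.0958  0.2047] (array([23.7001, -0.5282, 11.743 ]), np.float64(1.4568349488533154))
```

step_arm(increments=[[-1,[4.5,-0.1,2.3],0],[-1,[4.5,-0.1,2.3],0],[-1,[4.5,-0.1,2.3],0],[-1,[4.5,0,2.3],0],[-1,[3.5,0,1.7],0],[-1,[2.0,0,0.8],0.024],[-1,[0,0,0],0],[-1,[0,0,0],0],[-1,[0,0,0],0],[-1,[0,0,0],0]])

```text
t: 12.5
position: [0.4866, 0.1485, 0.2076]
tool_rot: [[0.138, -0.0, -0.99], [0.99, -0.0, 0.138], [-0.0, -1.0, 0.0]]
ft_force: [0.4, -0.3, 0.1]
width: 1.003
```

```bash
python3 - <<'E'
from h import *
import pickle
st=readout.state(); im=shot('wrist','w4'); pickle.dump((st,im),open('w4.pkl','wb'))
print(st['position'],delta([.486,.153,.21]))
for q in ['block_hole','lid_hole','seat','hinge']: print(q,[(np.round(d['at'],1),round(d['confidence'],2)) for d in spotter.mark_of('wrist',q)])
E
```

```text
[0.4866 0.1485 0.2076] (array([ 0.4229, -0.2392,  0.115 ]), np.float64(1.432480852348435))
block_hole [(array([103.9, 259.3]), 0.89)]
lid_hole []
seat [(array([187.1, 265.2]), 0.97)]
hinge [(array([261.3, 260.2]), 0.84)]
```

View pics/w4.png

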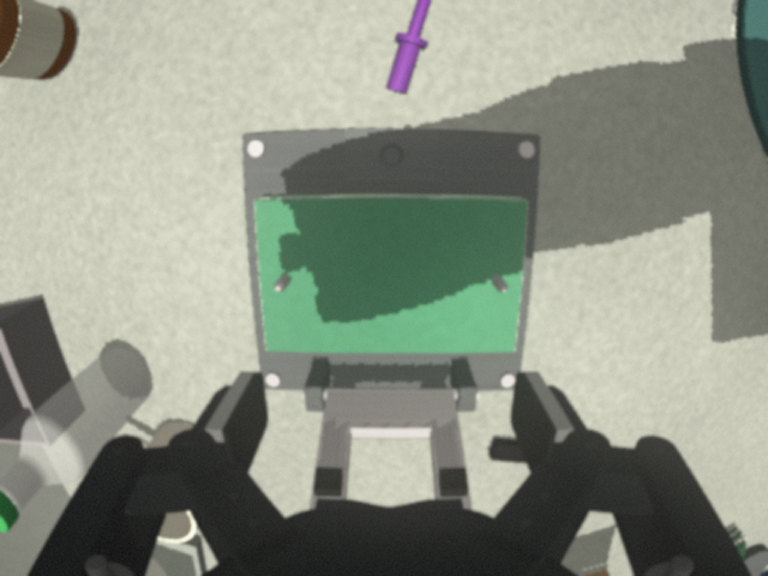

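step_arm(increments=[[-1,[-1,2,0],0],[-1,[-1,2,0],0],[-1,[-1,2,0],0],[-1,[0,1,0],0],[-1,[0,0,0],0],[-1,[0,0,0],0],[-1,[0,0,0],0],[-1,[0,0,0],0],[-1,[0,0,0],0],[-1,[0,0,0],0]])

```text
t: 14.0
position: [0.4823, 0.1194, 0.1377]
tool_rot: [[0.137, 0.0, -0.991], [0.991, 0.0, 0.137], [0.0, -1.0, -0.0]]
ft_force: [0.6, 0.4, -0.5]
width: 1.0
```

```bash
python3 - <<'E'
from h import *
import pickle
st=readout.state(); im=shot('wrist','w5'); pickle.dump((st,im),open('w5.pkl','wb'))
for c in('top','side'): pickle.dump(vision.camera(c),open(c+'5.pkl','wb'))
print(st['position'],delta([.486,.153,.21]))
_,i4=pickle.load(open('w4.pkl','rb'))
cr=lambda im,l,t,r,b:cv2.resize(im[t:b,l:r,::-1],(390,300),interpolation=cv2.INTER_CUBIC)
# 65x50 crops => x6
im5=im
out=np.vstack([np.hstack([cr(i4,160,165,225,215),cr(i4,300,165,365,215)]),np.hstack([cr(i4,228,80,293,130),cr(i4,228,80,293,130)])])
cv2.imwrite('pics/c4.png',out)
E
```

```text
[0.4823 0.1194 0.1377] (array([ 3.3809, -7.2375,  0.0905]), np.float64(1.433118251642483))
```

View pics/w5.png

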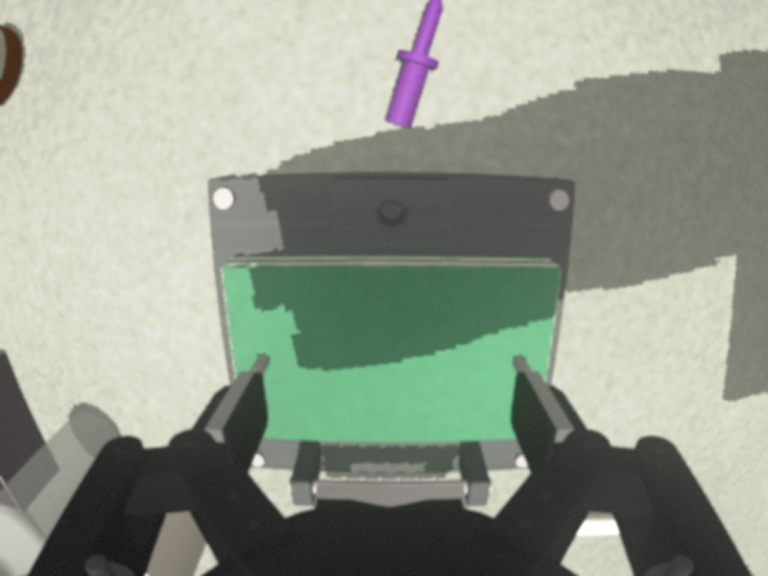

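View pics/c4.png

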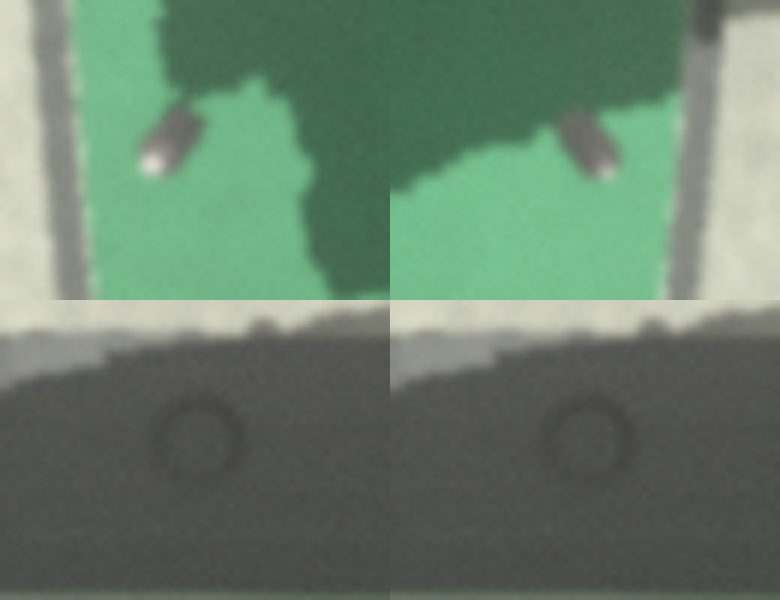

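```bash
python3 - <<'E'
from h import *
import pickle
s4,_=pickle.load(open('w4.pkl','rb'));s5,i5=pickle.load(open('w5.pkl','rb'))
cr=lambda im,l,t,r,b:cv2.resize(im[t:b,l:r,::-1],(390,300),interpolation=cv2.INTER_CUBIC)
cv2.imwrite('pics/c5.png',np.vstack([np.hstack([cr(i5,145,215,210,265),cr(i5,315,215,380,265)]),np.hstack([cr(i5,228,115,293,165),cr(i5,228,150,293,200)])]))
L=onz('wrist',[192.3,185.3],.059,s4);R=onz('wrist',[193.3,335.8],.059,s4)
print('tips',L,R,np.linalg.norm(L-R),(L+R)/2,np.arctan2(*(L-R)[[1,0]]))
L=onz('wrist',[184.2,190.8],.038,s4);R=onz('wrist',[185.3,330.8],.038,s4)
print('bases',L,R,np.linalg.norm(L-R),(L+R)/2,np.arctan2(*(L-R)[[1,0]]))
print('block4',onz('wrist',[103,260.8],.044,s4),'b5',onz('wrist',[212/1.5,391/1.5],.044,s5),tri([('wrist',[103,260.8],s4),('wrist',[212/1.5,391/1.5],s5)]))
for s,cs in((s4,[(245,135),(540,135),(524,389),(264,389)]),(s5,[(208,180),(575,180)])):
    print('base corners',[onz('wrist',[v/1.5,u/1.5],.014,s) for u,v in cs])
for s,cs in((s4,[(255,199),(528,199),(517,353),(265,353)]),(s5,[(222,266),(561,266),])):
    c=[onz('wrist',[v/1.5,u/1.5],.038,s) for u,v in cs];print('bundle',c,np.mean(c,0))
E
```

```text
tips [0.5625 0.1469 0.059 ] [0.4131 0.1688 0.059 ] 0.15100970059537316 [0.4878 0.1578 0.059 ] -0.14529641892940967
bases [0.561  0.1446 0.038 ] [0.4132 0.1664 0.038 ] 0.14935713033305126 [0.4871 0.1555 0.038 ] -0.14639276432358758
block4 [0.4757 0.0719 0.044 ] b5 [0.4759 0.0713 0.044 ] (array([0.4759, 0.0719, 0.0394]), [0.0001431860818485299, 0.00014318608184852468])
base corners [array([0.5795, 0.0392, 0.014 ]), array([0.3642, 0.0687, 0.014 ]), array([0.3881, 0.2771, 0.014 ]), array([0.6096, 0.2457, 0.014 ])]
base corners [array([0.5811, 0.0385, 0.014 ]), array([0.3644, 0.0682, 0.014 ])]
bundle [array([0.5726, 0.0868, 0.038 ]), array([0.3858, 0.1126, 0.038 ]), array([0.4001, 0.2283, 0.038 ]), array([0.5908, 0.2017, 0.038 ])] [0.4873 0.1574 0.038 ]
bundle [array([0.5731, 0.0871, 0.038 ]), array([0.3857, 0.113 , 0.038 ])] [0.4794 0.1    0.038 ]
```

View pics/c5.png

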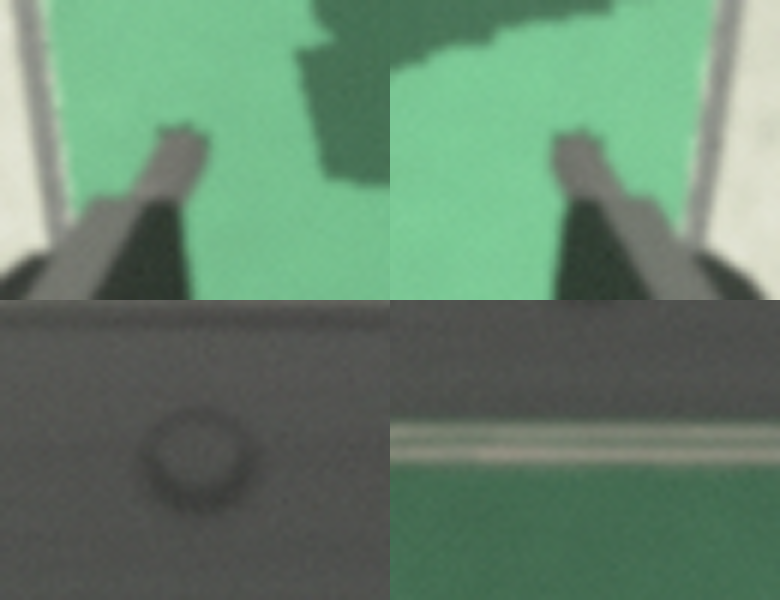

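```bash
python3 - <<'E'
from h import *
st={'position':[0.5703,-0.3146,0.0245],'tool_rot':[[np.cos(1.4577),0,-np.sin(1.4577)],[np.sin(1.4577),0,np.cos(1.4577)],[0,-1,0]]}
L=onz('wrist',[366/1.5,199/1.5],.006,st);R=onz('wrist',[366/1.5,578/1.5],.006,st)
print(L,R,np.linalg.norm(L-R),(L+R)/2,np.arctan2(*(L-R)[[1,0]]), 'rel TCP in tool',np.array(st['tool_rot']).T@((L+R)/2-st['position']))
s=readout.state();print(delta([.5703,-.3146,.15]))
E
```

```text
[ 0.647  -0.3228  0.006 ] [ 0.4968 -0.3057  0.006 ] 0.15115903226832902 [ 0.5719 -0.3142  0.006 ] -0.11286422360426626 rel TCP in tool [ 0.0005  0.0185 -0.0015]
(array([-41.7795,  -1.2374, -14.6775]), np.float64(1.433118251642483))
```

step_arm(increments=[[-1,[-3,-0.6,-1],0],[-1,[-5.3,-0.6,-1.8],0],[-1,[-5.5,0,-1.9],0],[-1,[-5.5,0,-1.9],0],[-1,[-5.5,0,-1.9],0],[-1,[-5.5,0,-1.9],0],[-1,[-5.5,0,-1.9],0],[-1,[-4,0,-1.6],0],[-1,[-2,0,-0.8],-0.025],[-1,[0,0,0],0]])

```text
t: 15.4
position: [0.5705, -0.316, 0.149]
tool_rot: [[0.114, -0.0, -0.993], [0.993, 0.0, 0.114], [0.0, -1.0, 0.0]]
ft_force: [0.4, 0.9, 0.5]
width: 0.999
```

```bash
python3 - <<'E'
from h import *
print(delta([.5703,-.3146,.0245]))
E
```

```text
(array([ 0.137 , 12.4518,  0.0332]), np.float64(1.4566239014118332))
```

step_arm(increments=[[-1,[0.14,3,0],0],[-1,[0,4,0],0],[-1,[0,3,0],0],[-1,[0,1.6,0],0],[-1,[0,0.85,0],0],[-1,[0,0,0],0],[1,[0,0,0],0],[1,[0,0,0],0],[1,[0,0,0],0],[1,[0,0,0],0]], force=80)

```text
t: 16.65
position: [0.5707, -0.3135, 0.0254]
tool_rot: [[0.112, 0.0, -0.994], [0.994, -0.0, 0.112], [-0.0, -1.0, -0.0]]
ft_force: [-9.4, 7.1, 37.7]
width: 0.153
```

step_arm(increments=[[1,[0,0,0],0],[1,[0,0,0],0],[1,[0,0,0],0],[1,[0,-1,0],0],[1,[0,-2,0],0],[1,[0,-4,0],0],[1,[0,-5,0],0],[1,[0,-5,0],0],[1,[0,-3,0],0],[1,[0,0,0],0]])

```text
t: 17.9
position: [0.5713, -0.3138, 0.2273]
tool_rot: [[0.112, 0.003, -0.994], [0.994, -0.002, 0.112], [-0.002, -1.0, -0.003]]
ft_force: [-0.1, -0.1, -4.4]
width: 0.147
```

```bash
python3 - <<'E'
from h import *
st=readout.state(); im=shot('wrist','w6')
print(st['position'],st['ft_force'],st['width'],delta([.4861,.1562,.225]))
E
```

```text
[ 0.5713 -0.3138  0.2273] [-0.1465 -0.0994 -4.4411] 0.14724381087783542 (array([45.7177, -0.0046, 13.6942]), np.float64(1.458240621691626))
```

View pics/w6.png

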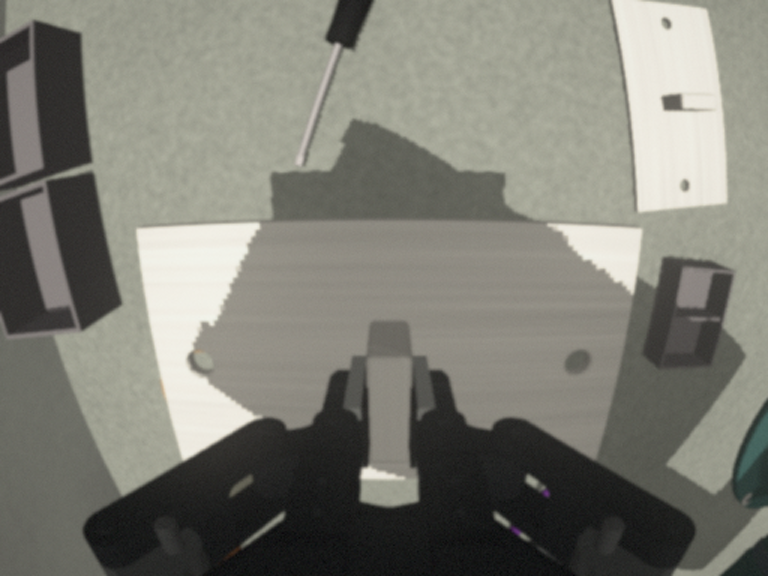

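The cover is lifted level and in hand, with holes at (202,361) and (578,361). The screwdriver and the other things are untouched. I recompute the holes in the tool frame.

```bash
python3 - <<'E'
from h import *
st=readout.state();R=np.array(st['tool_rot']);p=np.array(st['position'])
o=[]
for u in ((202,361),(578,361.)):
    og,d=ray('wrist',[u[1]/1.5,u[0]/1.5],st); og=R.T@(og-p);d=R.T@d
    o.append(og+d*(.0195-og[1])/d[1])
o=np.array(o);print(o,np.linalg.norm(o[0]-o[1]),o.mean(0),np.arctan2(o[0]-o[1],1)[0],(o[0]-o[1]))
# target TCP: seat in wrist frame minus offset
xa=1.431; Rt=np.array([[np.cos(xa),0,-np.sin(xa)],[np.sin(xa),0,np.cos(xa)],[0,-1,0]])
m=o.mean(0);t=np.array([.4877,.1565,0])-Rt@np.array([m[0],0,m[2]]);print(t)
print(delta([t[0],t[1],.225]))
E
```

```text
[[-0.0013  0.0195 -0.0759]
 [-0.0013  0.0195  0.0741]] 0.14997800250904422 [-0.0013  0.0195 -0.0009] -3.0845436123043326e-05 [-0.    0.   -0.15]
[0.487  0.1579 0.    ]
(array([45.8951, -0.0046, 13.6214]), np.float64(1.458240621691626))
```

step_arm(increments=[[1,[3,0,0.9],0],[1,[5.3,0,1.6],0],[1,[5.6,0,1.7],0],[1,[5.6,0,1.7],0],[1,[5.6,0,1.7],0],[1,[5.6,0,1.7],0],[1,[5.6,0,1.7],0],[1,[4.8,0,1.4],0],[1,[3.2,0,0.9],0.027],[1,[1.6,0,0.3],0]])

```text
t: 19.2
position: [0.4863, 0.1593, 0.2236]
tool_rot: [[0.137, -0.003, -0.991], [0.991, -0.0, 0.137], [-0.001, -1.0, 0.002]]
ft_force: [-0.0, -0.5, -3.0]
width: 0.143
```

```bash
python3 - <<'E'
from h import *
print(delta([.487,.1579,.085]))
E
```

```text
(array([-0.122 , 13.864 , -0.1205]), np.float64(1.4328930987275597))
```

step_arm(increments=[[1,[-0.1,2.5,-0.12],0],[1,[0,3.5,0],0],[1,[0,3,0],0],[1,[0,2,0],0],[1,[0,1.2,0],0],[1,[0,0.6,0],0],[1,[0,0,0],0],[1,[0,0,0],0],[1,[0,0,0],0],[1,[0,0,0],0]])

```text
t: 20.45
position: [0.4888, 0.1569, 0.0974]
tool_rot: [[0.139, 0.001, -0.99], [0.99, 0.0, 0.139], [0.0, -1.0, -0.0]]
ft_force: [0.6, -0.3, -3.8]
width: 0.147
```

```bash
python3 - <<'E'
from h import *
print(delta([.487,.1579,.095]))
a=shot('top','t7',(150,140,280,240),6);b=shot('side','s7',(170,90,280,210),5)
E
```

```text
(array([0.0751, 0.2419, 0.188 ]), np.float64(1.4313224126521515))
```

View pics/t7.png

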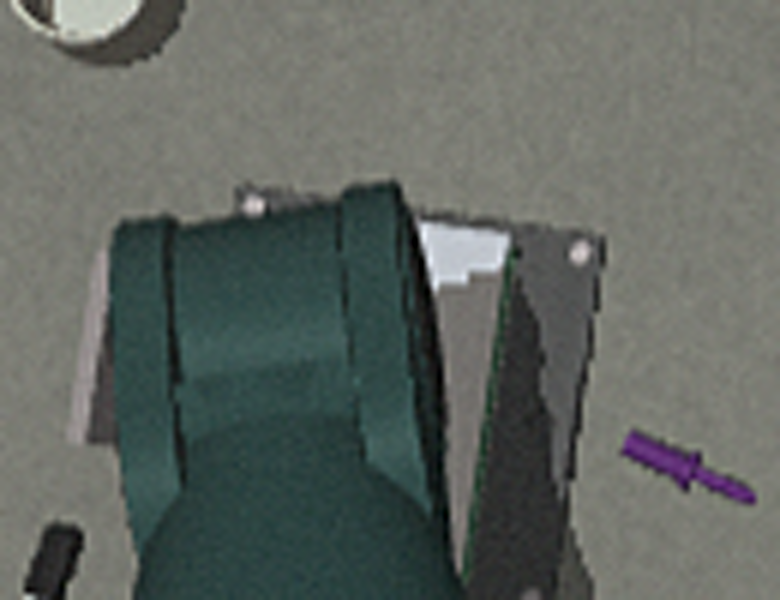

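View pics/s7.png

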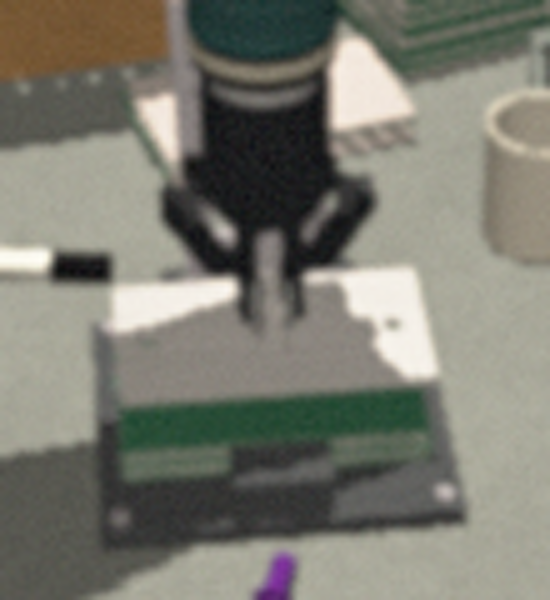

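Side view: the cover is level over the bundle with its front edge parallel to it, hole at (392,322). The purple look-alike now lies flat at top crop (690,465). I never came near it, and I will check the earlier frames later. Next I correct and lower slowly, watching the force.

step_arm(increments=[[1,[0.08,0,0.19],0],[1,[0,0.4,0],0],[1,[0,0.4,0],0],[1,[0,0.3,0],0],[1,[0,0.3,0],0],[1,[0,0.3,0],0],[1,[0,0.2,0],0],[1,[0,0,0],0],[1,[0,0,0],0],[1,[0,0,0],0]])

```text
t: 21.8
position: [0.4869, 0.1579, 0.0782]
tool_rot: [[0.139, 0.0, -0.99], [0.99, 0.0, 0.139], [0.0, -1.0, -0.0]]
ft_force: [-0.3, -0.4, -4.2]
width: 0.144
```

```bash
python3 - <<'E'
from h import *
import pickle
s=readout.state();print(s['ft_force'],s['moment'],delta([.487,.1579,.0635]))
b=shot('side','s8',(170,90,280,210),5); shot('wrist','w8')
im=pickle.load(open('top5.pkl','rb'));cv2.imwrite('pics/t5.png',cv2.resize(np.ascontiguousarray(im[140:260,150:330,::-1]),None,fx=4,fy=4))
E
```

```text
[-0.3055 -0.4297 -4.1588] [-0.0197  0.0547  0.0396] (array([-0.0008,  1.4746, -0.0065]), np.float64(1.4311849149731295))
```

View pics/s8.png

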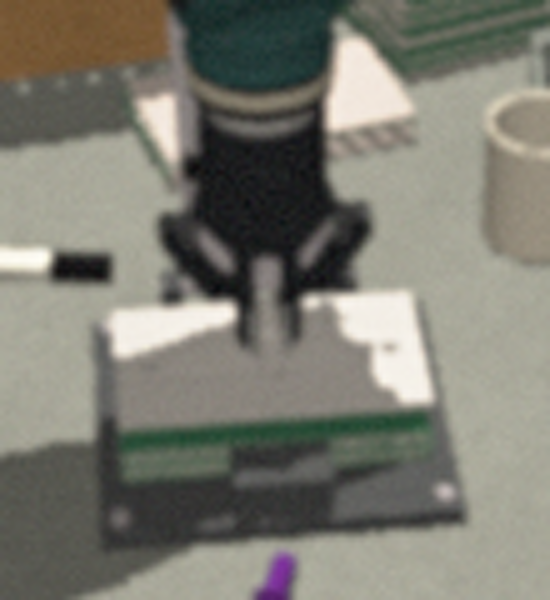

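View pics/w8.png

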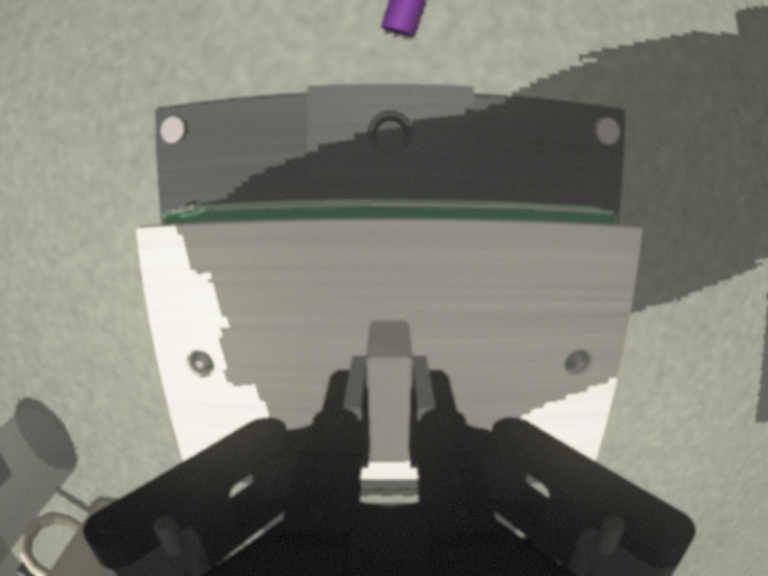

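View pics/t5.png

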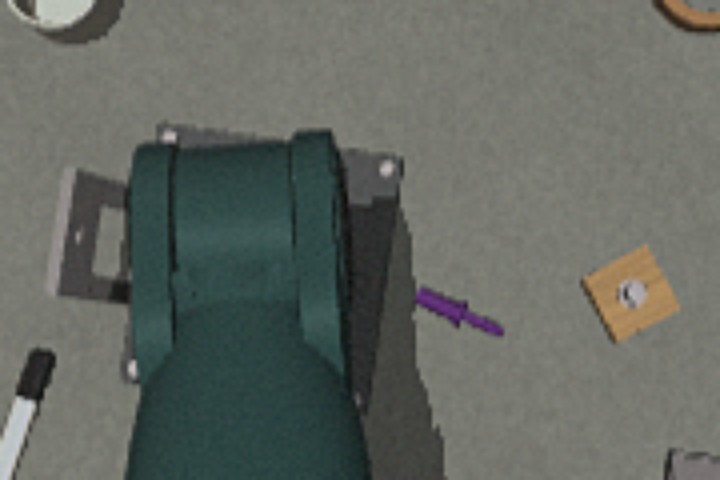

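The wrist view shows both locating pins inside the cover's holes at (201,362) and (578,361), with no side force. The earlier frame (t=14) shows the purple look-alike already toppled with nothing near it. I lower the rest.

step_arm(increments=[[1,[0,0.3,0],0],[1,[0,0.3,0],0],[1,[0,0.3,0],0],[1,[0,0.3,0],0],[1,[0,0.2,0],0],[1,[0,0.05,0],0],[1,[0,0,0],0],[1,[0,0,0],0],[1,[0,0,0],0],[1,[0,0,0],0]])

```text
t: 23.15
position: [0.4869, 0.1579, 0.0637]
tool_rot: [[0.139, 0.0, -0.99], [0.99, 0.0, 0.139], [0.0, -1.0, -0.0]]
ft_force: [-0.2, 0.6, -3.4]
width: 0.149
```

step_arm(increments=[[1,[0,0.1,0],0],[1,[0,0.05,0],0],[1,[0,0,0],0],[-1,[0,0,0],0],[-1,[0,0,0],0],[-1,[0,0,0],0],[-1,[0,-2,0],0],[-1,[0,-4,0],0],[-1,[0,-5,0],0],[-1,[0,-5,0],0]])

```text
t: 24.4
position: [0.4866, 0.1579, 0.2237]
tool_rot: [[0.139, 0.0, -0.99], [0.99, 0.0, 0.139], [0.0, -1.0, -0.0]]
ft_force: [1.1, -0.2, 0.0]
width: 1.004
```

```bash
python3 - <<'E'
from h import *
import pickle
st=readout.state();print(st['position'],st['ft_force'])
im=shot('wrist','w9');pickle.dump((st,im),open('w9.pkl','wb')); shot('side','s9',(170,70,280,210),5)
E
```

```text
[0.4866 0.1579 0.2237] [ 1.072  -0.1743  0.0009]
```

View pics/w9.png

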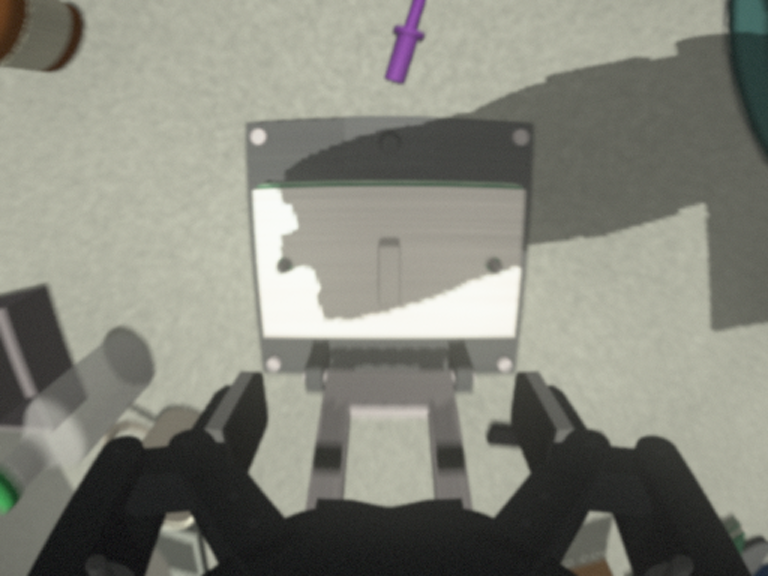

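View pics/s9.png

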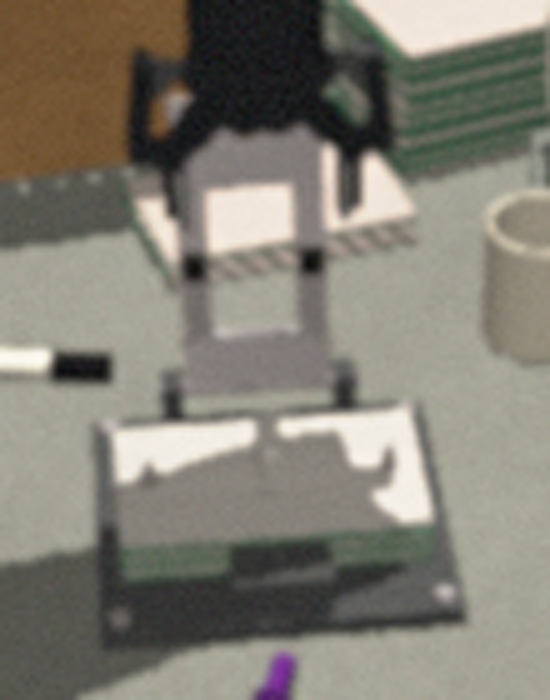

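```bash
python3 - <<'E'
from h import *
import pickle
st,im=pickle.load(open('w9.pkl','rb'))
for z in (.044,.050):
    c=[onz('wrist',[v/1.5,u/1.5],z,st) for u,v in [(251,189),(526,188),(517.5,340),(263,340)]]
    print(z,[np.linalg.norm(c[i]-c[(i+1)%4]) for i in range(4)],np.mean(c,0))
cv2.imwrite('pics/c9.png',np.hstack([cv2.resize(np.ascontiguousarray(im[155:200,165:225,::-1]),(390,300),interpolation=2),cv2.resize(np.ascontiguousarray(im[155:200,300:360,::-1]),(390,300),interpolation=2)]))
E
```

```text
0.044 [np.float64(0.1957410870909591), np.float64(0.11716015816896642), np.float64(0.19867797474009957), np.float64(0.11637770342560981)] [0.4878 0.1601 0.044 ]
0.05 [np.float64(0.19194786297963543), np.float64(0.11488973685140982), np.float64(0.1948278373194214), np.float64(0.11412244512897346)] [0.4876 0.1585 0.05  ]
```

View pics/c9.png

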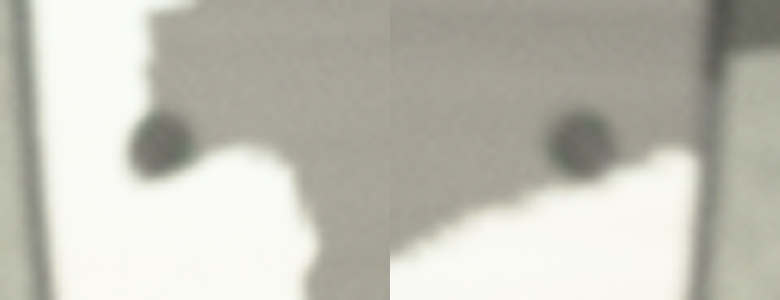

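```bash
python3 - <<'E'
from h import *
im=vision.camera('side'); 
S=7;l,t,r,b=185,140,270,205
j=cv2.resize(np.ascontiguousarray(im[t:b,l:r,::-1]),None,fx=S,fy=S,interpolation=cv2.INTER_CUBIC)
th=-.140;ex=np.array([np.cos(th),np.sin(th),0]);ey=np.array([-np.sin(th),np.cos(th),0])
c=np.array([.4862,.1540,0])
def P(x,y,z): 
    q=proj('side',c+ex*x+ey*y+[0,0,z]);return (int((q[1]-l+.5)*S),int((q[0]-t+.5)*S))
for z,col in((.044,(0,0,255)),(.053,(255,0,0))):
    for a in((-.095,-.055),(.095,-.055),(.095,.055),(-.095,.055)): cv2.circle(j,P(*a,z),3,col,-1)
for x in(-.075,.075): 
    cv2.circle(j,P(x,0,.060),3,(0,255,255),-1);cv2.circle(j,P(x,0,.044),3,(0,0,255),-1)
cv2.circle(j,P(0,-.085,.044),3,(255,0,255),-1)
cv2.imwrite('pics/s10.png',j)
cv2.imwrite('pics/s10b.png',cv2.resize(np.ascontiguousarray(im[t:b,l:r,::-1]),None,fx=S,fy=S,interpolation=cv2.INTER_CUBIC))
E
```

```text
(no output)
```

View pics/s10.png

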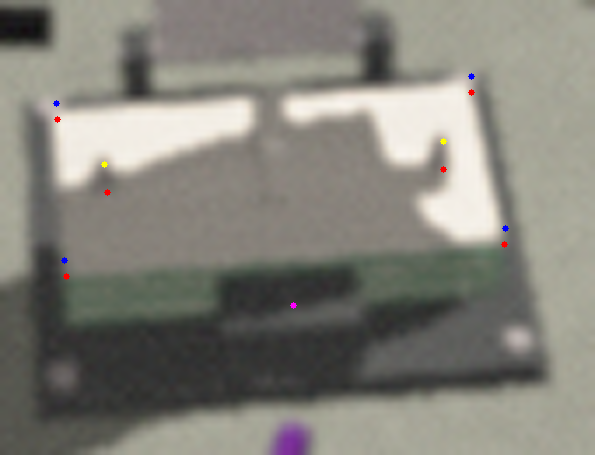

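View pics/s10b.png

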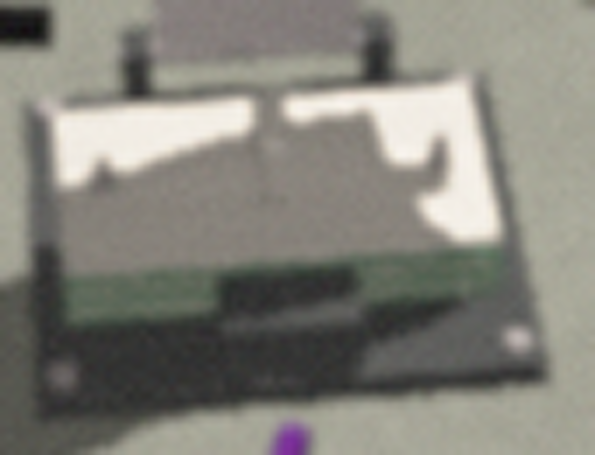

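The side overlay shows the cover's front corners at the z=44 mm marks, (66,276) and (504,244), with pins protruding. It is seated flat. Next I close the fingers, go over and behind the lid, and push it forward.

step_arm(increments=[[1,[0,-3.3,0],0],[1,[1,-3.3,0],0],[1,[4.5,-0.5,0],0],[1,[5,0,0],0],[1,[4.5,0,0],0],[1,[3,0,0],0],[1,[0,0,0],0],[1,[0,0,0],0],[1,[0,0,0],0],[1,[0,0,0],0]])

```text
t: 25.8
position: [0.5119, 0.3355, 0.2933]
tool_rot: [[0.14, 0.0, -0.99], [0.99, 0.0, 0.14], [0.0, -1.0, -0.0]]
ft_force: [0.6, -0.5, 0.1]
width: 0.001
```

```bash
python3 - <<'E'
from h import *
st=readout.state();print(st['position'],st['ft_force'],st['width'])
im=shot('wrist','w11'); shot('side','s11',(150,50,350,210),3.5)
E
```

```text
[0.5119 0.3355 0.2933] [ 0.5581 -0.5182  0.0596] 0.0012170251422033674
```

View pics/w11.png

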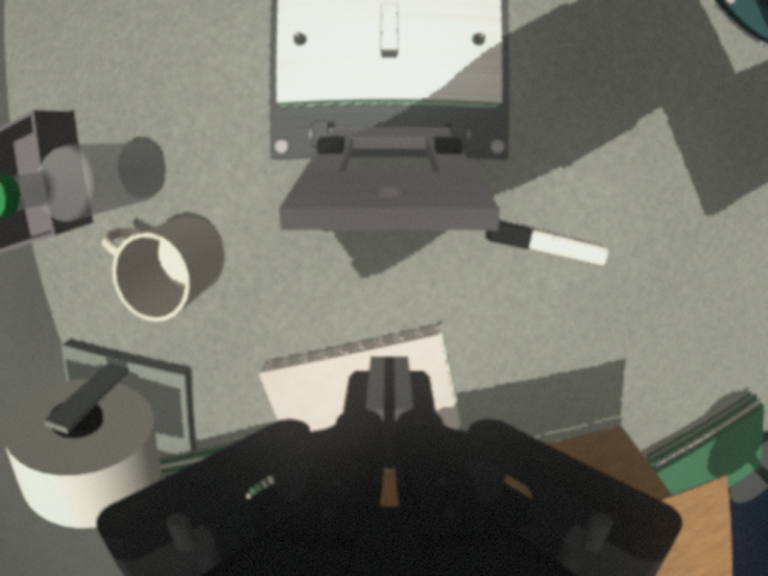

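View pics/s11.png

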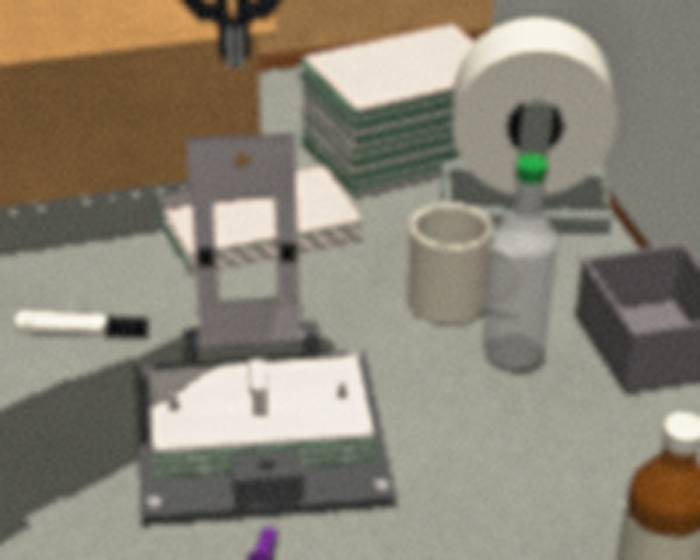

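```bash
python3 - <<'E'
from h import *
st=readout.state()
for v in (205,230):
  for z in(.23,.24): print(v,z,onz('wrist',[v/1.5,389/1.5],z,st))
E
```

```text
205 0.23 [0.5055 0.2804 0.23  ]
205 0.24 [0.5053 0.2792 0.24  ]
230 0.23 [0.507  0.2914 0.23  ]
230 0.24 [0.5068 0.2896 0.24  ]
```

The lid's end face shows at (389,205–230), so its rear edge is at y≈0.291. My fingers are at y 0.336, clear behind it. I descend and push.

step_arm(increments=[[1,[0,3.5,0],0],[1,[0,4.3,0],0],[1,[-2,0,0],0],[1,[-2,0,0],0],[1,[-2,0,0],0],[1,[-2,0,0],0],[1,[-2,0,0],0],[1,[-2,0,0],0],[1,[-2,0,0],0],[1,[-1,0,0],0]])

```text
t: 27.15
position: [0.4908, 0.1862, 0.2152]
tool_rot: [[0.14, -0.0, -0.99], [0.99, -0.0, 0.14], [-0.0, -1.0, 0.0]]
ft_force: [0.4, -0.3, 0.0]
width: -0.001
```

```bash
python3 - <<'E'
from h import *
st=readout.state();print(st['position'],st['ft_force'],st['width'])
im=shot('wrist','w12'); shot('side','s12',(150,50,350,210),3.5)
E
```

```text
[0.4908 0.1862 0.2152] [ 0.3785 -0.2913  0.0238] -0.001271790651820291
```

View pics/s12.png

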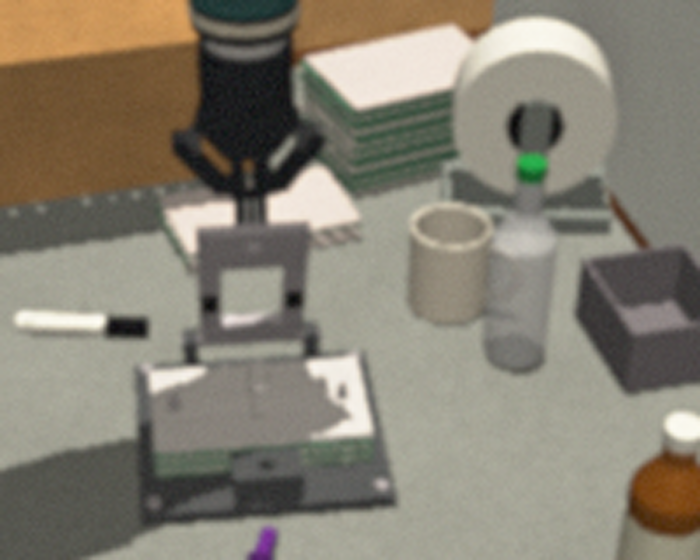

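The side view shows the lid past upright and sinking by itself. I go up and over to the pin stand.

step_arm(increments=[[1,[0,-3,0],0],[-1,[0,-4,0],0],[-1,[-4,0,0],0],[-1,[-5.5,0,-0.4],0],[-1,[-5.5,0,-0.5],0],[-1,[-5.5,0,-0.5],0],[-1,[-5.5,1,-0.5],0],[-1,[-4,3,-0.4],0],[-1,[-2.5,3,-0.2],0],[-1,[0,0,0],0]])

```text
t: 28.5
position: [0.4698, -0.1384, 0.2134]
tool_rot: [[0.141, -0.003, -0.99], [0.99, 0.001, 0.141], [0.001, -1.0, 0.003]]
ft_force: [0.2, -0.3, 0.5]
width: 0.999
```

```bash
python3 - <<'E'
from h import *
import pickle
st=readout.state();print(st['position'],delta([.468,-.147,.21]))
im=shot('wrist','w13');pickle.dump((st,im),open('w13.pkl','wb')); shot('side','s13',(150,50,350,250),3)
for q in ['pin_grip','pin']: print(q,[(np.round(d['at'],1),round(d['confidence'],2)) for d in spotter.mark_of('wrist',q)])
E
```

```text
[ 0.4698 -0.1384  0.2134] (array([-0.8779,  0.3414,  0.0605]), np.float64(1.429309187071692))
pin_grip [(array([275.5, 282.6]), 0.91), (array([169.1, 261.6]), 0.57)]
pin [(array([266.4, 290.2]), 0.89), (array([163.5, 262.3]), 0.85), (array([332.4, 276.5]), 0.52), (array([170.7, 263.4]), 0.39)]
```

View pics/w13.png

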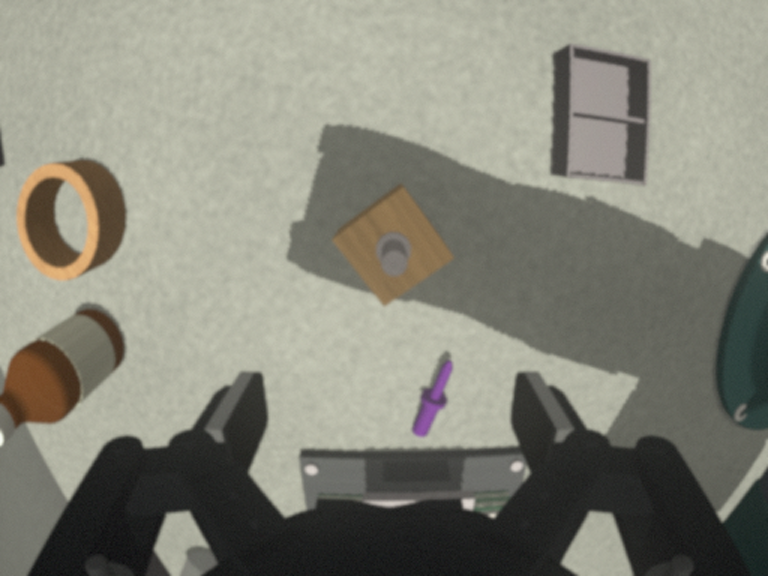

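View pics/s13.png

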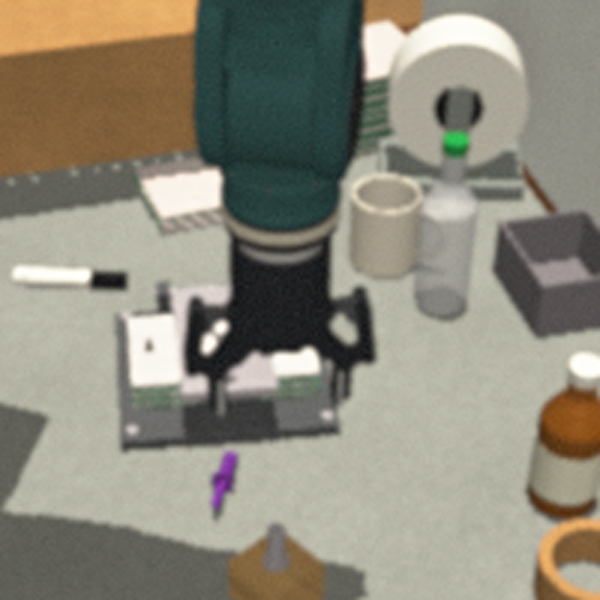

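```bash
python3 - <<'E'
from h import *
import pickle
st,im=pickle.load(open('w13.pkl','rb'))
print(onz('wrist',[264/1.5,392.5/1.5],.087,st),onz('wrist',[243/1.5,395/1.5],.050,st))
cv2.imwrite('pics/c13.png',cv2.resize(np.ascontiguousarray(im[120:210,215:310,::-1]),None,fx=6,fy=6,interpolation=2))
E
```

```text
[ 0.4668 -0.1512  0.087 ] [ 0.464  -0.1559  0.05  ]
```

View pics/c13.png

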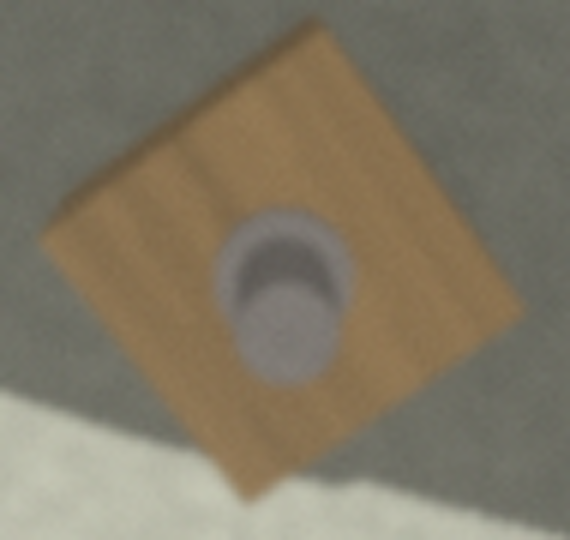

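Close crop: bare steel pin in the wooden stand, grip top at crop (287,332) and collar at (284,275). It is the right one.

```bash
python3 - <<'E'
from h import *
import pickle
st,im=pickle.load(open('w13.pkl','rb'))
a=onz('wrist',[175.3,262.8],.087,st);b=onz('wrist',[165.8,262.3],.050,st);print(a,b)
c=[onz('wrist',[120+v/6,215+u/6],.045,st) for u,v in((315,20),(525,305),(250,502),(38,237))];print('stand',np.mean(c,0),np.linalg.norm(c[0]-c[1]),np.linalg.norm(c[1]-c[2]))
print(delta([(a+b)[0]/2-.0012,(a+b)[1]/2,.13]))
E
```

```text
[ 0.4657 -0.1517  0.087 ] [ 0.4656 -0.1522  0.05  ]
stand [ 0.4658 -0.1522  0.045 ] 0.060977999265149345 0.0596838351325138
(array([-1.5645,  8.6053,  0.4668]), np.float64(1.43227385201791))
```

step_arm(increments=[[-1,[-1.5,1.5,0.43],0],[-1,[0,3,0],0],[-1,[0,2.5,0],0],[-1,[0,1.5,0],0],[-1,[0,0,0],0],[-1,[0,0,0],0],[-1,[0,0,0],0],[-1,[0,0,0],0],[-1,[0,0,0],0],[-1,[0,0,0],0]])

```text
t: 29.95
position: [0.4642, -0.152, 0.1302]
tool_rot: [[0.139, 0.0, -0.99], [0.99, 0.0, 0.139], [0.0, -1.0, -0.0]]
ft_force: [-0.2, 0.6, 0.1]
width: 1.007
```

```bash
python3 - <<'E'
from h import *
import pickle
st=readout.state();print(st['position'],delta([.4644,-.152,.071]))
im=shot('wrist','w14');pickle.dump((st,im),open('w14.pkl','wb')); shot('side','s14',(150,50,350,250),3)
shot('top','t14',(140,120,340,260),4)
E
```

```text
[ 0.4642 -0.152   0.1302] (array([ 0.0011,  5.9193, -0.0202]), np.float64(1.4311507194082715))
```

View pics/w14.png

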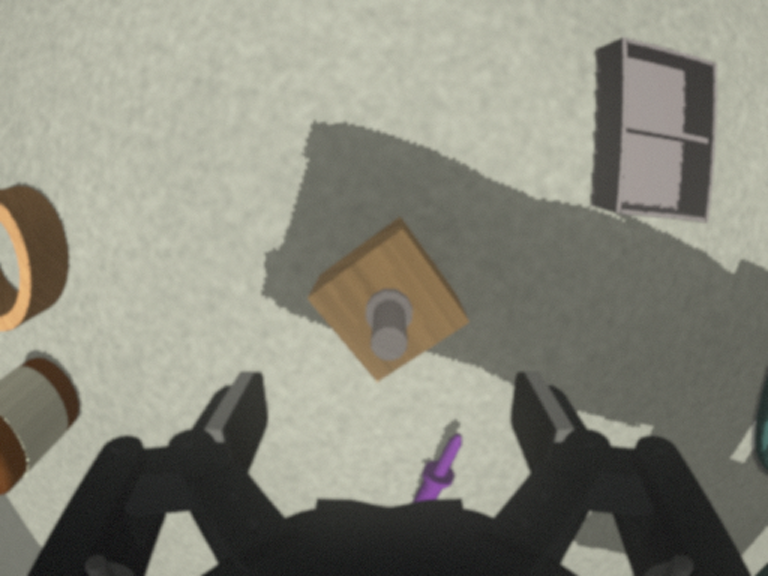

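View pics/s14.png

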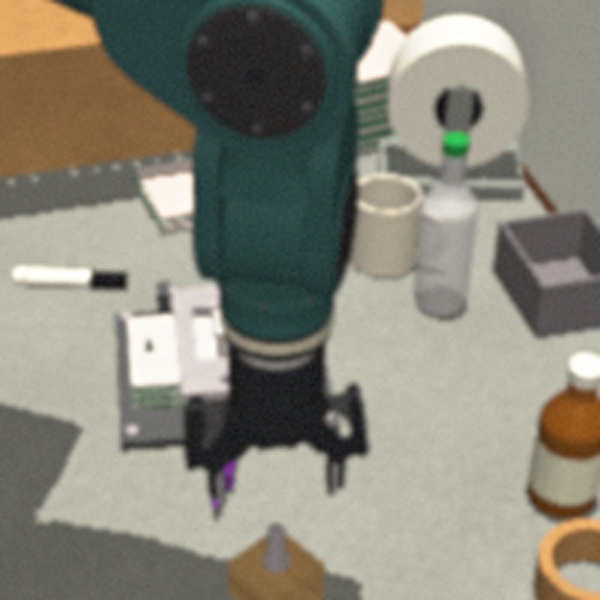

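View pics/t14.png

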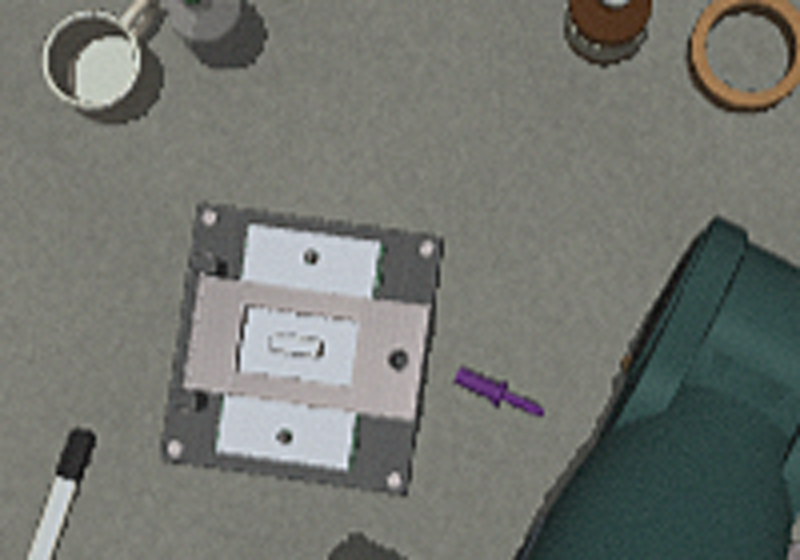

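The top crop shows the lid down over the cover, with the bar in the window at (295,347) and the lid hole at (398,360). I verify the pin from two wrist views, then grasp it.

```bash
python3 - <<'E'
from h import *
import pickle
s1,_=pickle.load(open('w13.pkl','rb'));s2,im=pickle.load(open('w14.pkl','rb'))
print('top',tri([('wrist',[175.3,262.8],s1),('wrist',[344/1.5,389.3/1.5],s2)]),onz('wrist',[344/1.5,389.3/1.5],.087,s2))
print('collar',onz('wrist',[309/1.5,388/1.5],.05,s2))
print('lidhole top-cam z.06-.068',onz('top',[210,239.5],.066))
E
```

```text
top (array([ 0.4656, -0.1518,  0.0878]), [0.00015531362239734077, 0.00015531362239744995]) [ 0.4655 -0.1514  0.087 ]
collar [ 0.4657 -0.1539  0.05  ]
lidhole top-cam z.06-.068 [0.4732 0.0702 0.066 ]
```

step_arm(increments=[[-1,[0,2.5,0],0],[-1,[0,2,0],0],[-1,[0,1,0],0],[-1,[0,0.4,0],0],[-1,[0,0,0],0],[1,[0,0,0],0],[1,[0,0,0],0],[1,[0,0,0],0],[1,[0,0,0],0],[1,[0,0,0],0]], force=100)

```text
t: 31.35
position: [0.4644, -0.152, 0.0715]
tool_rot: [[0.139, 0.001, -0.99], [0.99, -0.0, 0.139], [-0.0, -1.0, -0.001]]
ft_force: [-2.2, 0.5, 6.8]
width: 0.155
```

```bash
python3 - <<'E'
from h import *
st=readout.state();print(st['position'],st['ft_force'],st['width']*85)
shot('wrist','w15')
E
```

```text
[ 0.4644 -0.152   0.0715] [-2.2436  0.4991  6.7804] 13.151525864251575
```

View pics/w15.png

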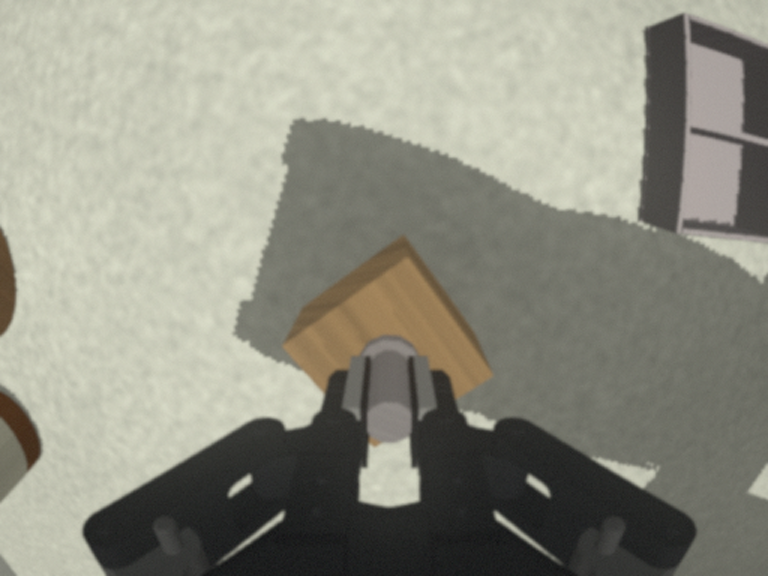

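Pin gripped upright in the pads (grip top at (390,420)). I lift it straight up and carry it to above the hole.

step_arm(increments=[[1,[0,-0.5,0],0],[1,[0,-1.5,0],0],[1,[0,-3,0],0],[1,[0,-3.4,0],0],[1,[0.5,-0.5,0],0],[1,[4,0,0.4],0],[1,[5.5,0,0.5],0],[1,[5.5,0,0.5],0],[1,[4.3,0,0.5],0],[1,[2.4,0,0.23],0]])

```text
t: 32.65
position: [0.4733, 0.073, 0.1594]
tool_rot: [[0.137, -0.001, -0.991], [0.991, 0.0, 0.137], [0.0, -1.0, 0.001]]
ft_force: [0.1, -0.2, -1.4]
width: 0.152
```

step_arm(increments=[[1,[0,0.8,0],0],[1,[0,0.3,0],0],[1,[0,0,0],0],[1,[0,0,0],0],[1,[0,0,0],0],[1,[0,0,0],0],[1,[0,0,0],0],[1,[0,0,0],0],[1,[0,0,0],0],[1,[0,0,0],0]])

```text
t: 33.9
position: [0.474, 0.0709, 0.1491]
tool_rot: [[0.139, 0.0, -0.99], [0.99, 0.0, 0.139], [0.0, -1.0, -0.0]]
ft_force: [0.2, 0.5, -1.1]
width: 0.155
```

```bash
python3 - <<'E'
from h import *
import pickle
st=readout.state();print(st['position'],st['ft_force'],delta([.4743,.0716,.15]))
im=shot('wrist','w16');pickle.dump((st,im),open('w16.pkl','wb'));shot('side','s16',(190,90,280,210),5)
E
```

```text
[0.474  0.0709 0.1491] [ 0.2326  0.505  -1.1073] (array([ 0.0782, -0.0862, -0.0177]), np.float64(1.4312441980112478))
```

View pics/w16.png

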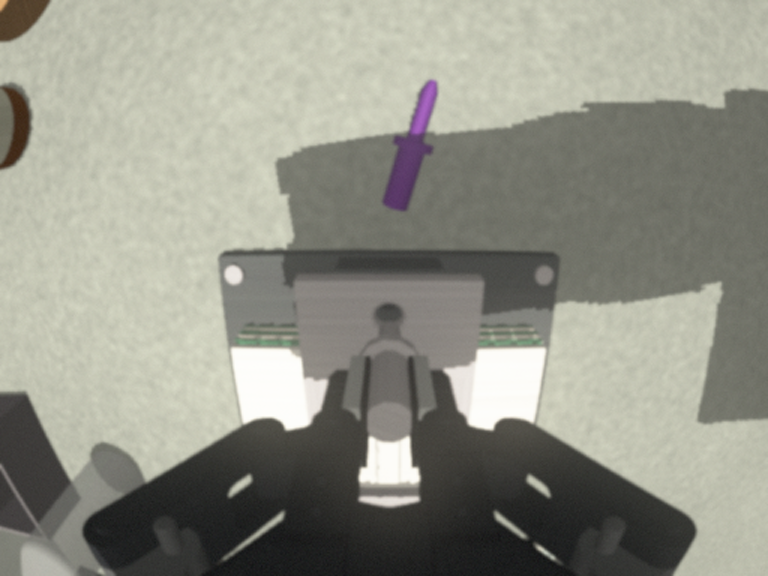

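View pics/s16.png

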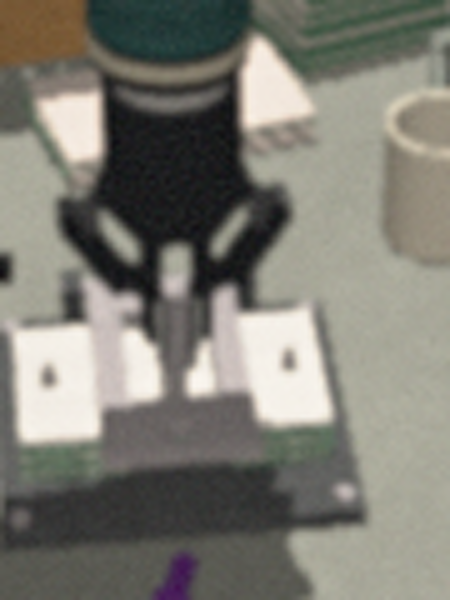

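```bash
python3 - <<'E'
from h import *
import pickle
st,im=pickle.load(open('w16.pkl','rb'))
S=8;l,t,r,b=215,180,305,250
j=cv2.resize(np.ascontiguousarray(im[t:b,l:r,::-1]),None,fx=S,fy=S,interpolation=cv2.INTER_CUBIC)
j=np.clip(j.astype(float)*1.4,0,255).astype(np.uint8)
p=np.array(st['position'])
def dot(q,col):
    a=proj('wrist',q,st);cv2.circle(j,(int((a[1]-l+.5)*S),int((a[0]-t+.5)*S)),3,col,-1);return a
tip=p-[0,0,.0645]
b=np.array([.0015,0,0])
print(dot(tip+b,(0,0,255)),dot(p+b-[0,0,.0265],(0,255,0)))
for z in(.064,.067,.070): print(z,dot(np.array([.4758,.0716+.0007,z]),(255,0,0)))
cv2.imwrite('pics/c16.png',j)
E
```

```text
[216.1168 259.0704] [240.2999 259.0456]
0.064 [207.8834 258.9773]
0.067 [209.2542 258.9746]
0.07 [210.6594 258.9719]
```

View pics/c16.png

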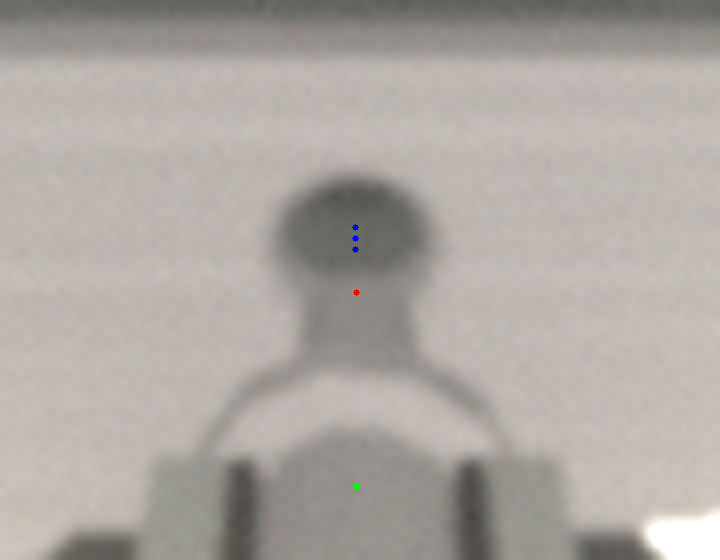

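Crop: the pin axis lines up laterally with the lid hole (centre (354,242) against the tip at (356,290) in perspective), matching the predicted marks. I lower through the lid hole.

step_arm(increments=[[1,[0.08,0.8,-0.02],0],[1,[0,0.8,0],0],[1,[0,0.7,0],0],[1,[0,0.7,0],0],[1,[0,0.6,0],0],[1,[0,0.4,0],0],[1,[0,0.3,0],0],[1,[0,0,0],0],[1,[0,0,0],0],[1,[0,0,0],0]])

```text
t: 35.25
position: [0.4744, 0.0716, 0.1063]
tool_rot: [[0.139, 0.0, -0.99], [0.99, 0.0, 0.139], [0.0, -1.0, -0.0]]
ft_force: [-0.5, -0.5, -0.0]
width: 0.155
```

step_arm(increments=[[1,[0,0.2,0],0],[1,[0,0.2,0],0],[1,[0,0.2,0],0],[1,[0,0.2,0],0],[1,[0,0,0],0],[1,[0,0,0],0],[1,[0,0,0],0],[1,[0,0,0],0],[1,[0,0,0],0],[1,[0,0,0],0]])

```text
t: 36.5
position: [0.4743, 0.0716, 0.0982]
tool_rot: [[0.139, 0.0, -0.99], [0.99, 0.0, 0.139], [0.0, -1.0, -0.0]]
ft_force: [-0.7, 0.1, -0.8]
width: 0.163
```

```bash
python3 - <<'E'
from h import *
st=readout.state();print(st['position'],st['ft_force'],st['moment'])
shot('wrist','w17');shot('side','s17',(190,90,280,210),5)
E
```

```text
[0.4743 0.0716 0.0982] [-0.6704  0.0895 -0.7933] [ 0.0103  0.0162 -0.0125]
```

View pics/w17.png

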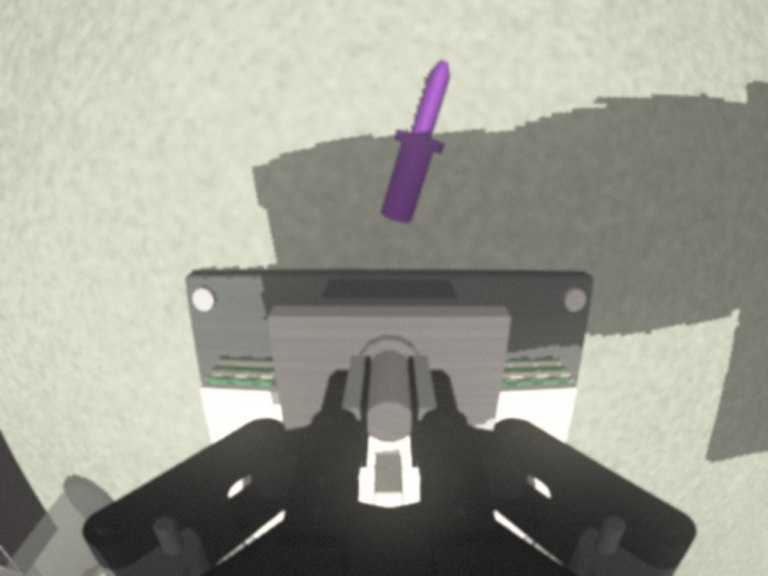

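The tip is about 10 mm inside the block with no force. I press on.

step_arm(increments=[[1,[0,0.2,0],0],[1,[0,0.2,0],0],[1,[0,0.2,0],0],[1,[0,0.15,0],0],[1,[0,0.15,0],0],[1,[0,0.15,0],0],[1,[0,0.15,0],0],[1,[0,0,0],0],[1,[0,0,0],0],[1,[0,0,0],0]], force=120)

```text
t: 37.85
position: [0.4744, 0.0716, 0.0862]
tool_rot: [[0.139, 0.0, -0.99], [0.99, -0.0, 0.139], [0.0, -1.0, -0.0]]
ft_force: [0.4, -2.2, 2.5]
width: 0.153
```

step_arm(increments=[[1,[0,0.15,0],0],[1,[0,0.1,0],0],[1,[0,0.1,0],0],[1,[0,0,0],0],[1,[0,0,0],0],[1,[0,0,0],0],[1,[0,0,0],0],[1,[0,0,0],0],[1,[0,0,0],0],[1,[0,0,0],0]])

```text
t: 39.1
position: [0.4744, 0.0715, 0.0827]
tool_rot: [[0.139, 0.0, -0.99], [0.99, -0.0, 0.139], [-0.0, -1.0, -0.0]]
ft_force: [-1.3, -4.7, 5.9]
width: 0.151
```

step_arm(increments=[[1,[0,0.1,0],0],[1,[0,0,0],0],[1,[0,0,0],0],[1,[0,0,0],0],[1,[0,0.05,0],0],[1,[0,0,0],0],[1,[0,0,0],0],[1,[0,0,0],0],[1,[0,0,0],0],[1,[0,0,0],0]])

```text
t: 40.35
position: [0.4745, 0.0715, 0.0823]
tool_rot: [[0.139, 0.001, -0.99], [0.99, -0.0, 0.139], [-0.0, -1.0, -0.001]]
ft_force: [-7.6, -4.0, 28.9]
width: 0.153
```

```bash
python3 - <<'E'
from h import *
st=readout.state();print(st['position'],st['ft_force'],st['moment'])
shot('wrist','w18');shot('side','s18',(190,90,280,210),5)
E
```

```text
[0.4745 0.0715 0.0823] [-7.6037 -3.9761 28.8569] [-0.8012  1.6025 -0.0504]
```

View pics/s18.png

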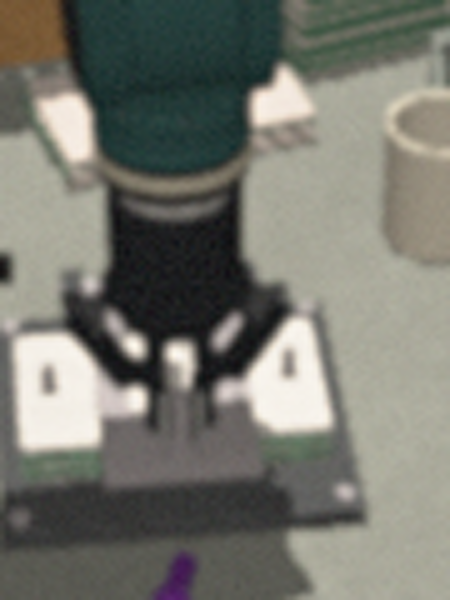

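View pics/w18.png

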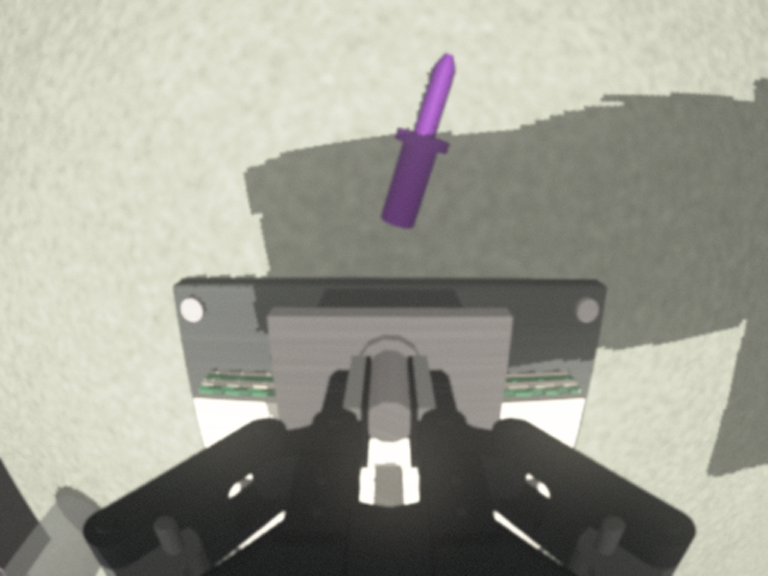

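Force jumped from 6 N to 29 N with the collar at z = 55.8 mm (expected 56), so the clamp is at its stop. I hold briefly for steadiness and take a last overview.

step_arm(increments=[[1,[0,0,0],0],[1,[0,0,0],0],[1,[0,0,0],0],[1,[0,0,0],0],[1,[0,0,0],0],[1,[0,0,0],0],[1,[0,0,0],0],[1,[0,0,0],0],[1,[0,0,0],0],[1,[0,0,0],0]])

```text
t: 41.7
position: [0.4745, 0.0714, 0.0823]
tool_rot: [[0.139, 0.001, -0.99], [0.99, -0.0, 0.139], [-0.0, -1.0, -0.001]]
ft_force: [-7.0, -5.0, 29.3]
width: 0.147
```

```bash
python3 - <<'E'
from h import *
shot('top','t19')
E
```

```text
(no output)
```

View pics/t19.png

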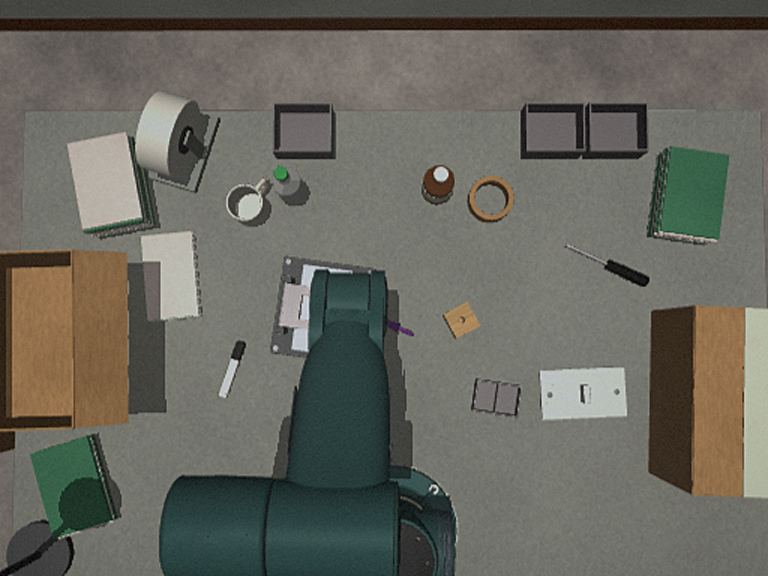

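The force is steady at 29 N. The top view shows every bystander where it started: screwdriver (607,265), mug (247,205), bottles, tape and marker. I hand in the job.

```bash
python3 -c "
from cell import env
print(env.job_done())"
```

```text
the job is handed in; nothing more can be done
None
```

The clamp is shut and I handed in the job at about 42 s, still holding the pin and pressing it down.

**What I did:** I took the cover farthest from the base and slid it about 2 cm clear of the screwdriver tip that overhung it. I then set it on the two locating pins and let go. I pushed the lid past upright from behind, and it sank onto the cover by itself. Finally I put the steel pin through the lid hole into the block and pressed until its collar met the stop.

**Last checks:**
- **Cover:** the side view puts its front corners at the height of a fully seated plate, with both locating pins showing through. A single-picture size check from the wrist camera disagreed, reading it about 6 mm or more too high. I trusted the side view.
- **Clamp shut:** the collar's underside is at z ≈ 55.8 mm, against 56 mm expected. The downward force jumped from 6 N to 29 N and held there for a further second. There is a side load of about 9 N on the pin.
- **Other things:** the final top view shows the listed bystanders where they started.

**Two things to know:**
- The purple look-alike pin, which stood upright at the start, had fallen over by the first seat view, around 12 s. As far as the pictures and my path show, nothing touched it.
- The wrist force briefly reached about 38 N as the fingers closed on the cover the second time. I did not pin down why, and it was gone once the cover was lifted.

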